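# Lever the vial heater up onto its prop legs

### The arm

A 6-joint arm with a two-finger parallel gripper is mounted at the origin on the work surface. World frame = base frame: x ahead of the robot, y to its left, z up, the work surface at z = 0. Lengths are in m, angles in rad, forces in N, time in s.
With the tool pointing down it reaches from about 0.35 to 0.875 m from the base axis. Payload 4.2 kg.
Tool frame: the origin (TCP) lies at the very end of the fingers, on their centre line; the grasp point (between the pads) lies 19 mm behind it; z points along the fingers, y is the line along which they close (so a half turn about z gives the same grasp; the last joint's range is limited). The gripper opens to 87 mm and grips with 3 to 60 N. Pads are 19 mm wide; open, the fingers measure 117 mm over their backs; the gripper's body (75 mm by 190 mm) begins 51 mm behind the grasp point.
Start: joints at [-0.845, 0.385, 0.008, 0, -1.194, -0.259], TCP at [0.281, -0.558, 0.201] pointing down, gripper open.
Joint ranges: [-3.14, 3.14], [-1.21, 2.06], [-1.07, 1.41], [-3.16, 2.05], [-2.99, -0.16], [-3.1, 3.1]. Speed limits (rad/s): [2.79, 2.79, 3.14, 3.14, 3.14, 3.14].

### API

Orientations are given as a 3x3 rotation matrix whose columns are the frame's x, y, z axes.
In Python, from workcell import robot gives the robot as it stands. The module is installed in compiled form; this text tells all that it offers.
- The arm moves only by the shell command python3 -m handwheel 'ROWS' [FORCE]. ROWS is JSON, a list of rows, each an object of numbers: "tx", "ty", "tz": the shift along the tool's x, y, z in mm; "ax", "ay", "az": the turn, a rotation vector about the tool's x, y, z in degrees; "jaw": the closure, from -1 (fully open) to 1 (shut), so that 0 is half open. In form: [{"tx": .., "ty": .., "tz": .., "ax": .., "ay": .., "az": .., "jaw": ..}, ...]. A call has 1 to 8 rows; each row shifts and turns the commanded pose from where the row before left it, along the tool's axes as they then stand; what a row does not reach is not made up. A row lasts 1/12 s, in which the tool goes at most 41.7 mm and 7.16 degrees, less where a joint would pass 70% of its speed; a pose out of reach is approached as far as the arm can. A call with a gripper value outside its range is refused whole. The fingers move at their own pace and stop on an object; FORCE is the grip in N (left out, the last holds). Time passes only in rows, so rows that do not move let the fingers close. It gives the time, the measured TCP pose, the force, the opening and the grip force at its end, in the units of the state.
- robot.get_state(): the state, without advancing time (a new reading comes with each control period).
- robot.read_camera(name): name is "side" or "top"; returns the picture (400x640x3 uint8, red, green, blue); there is no depth.
- robot.calibration(name): a dict with "mtx" (3x3 intrinsics, pixels), "R" (3x3) and "t" (3): a world point X has camera coordinates R X + t. Camera axes: x right, y down, z forward; pixel columns grow to the right and rows downward; lengths in m; the calibration is good to about 2 mm. A picture is of the moment at which its call begins. calibration takes no time and is no camera call.
- robot.hand_in(): hands the job in; it is judged then, once.
The state is a dict: "t": time; "joint_pos": joint angles; "qd": joint speeds; "tau": joint torques, N m; "tool_pos": TCP position; "orientation": TCP orientation; "force": force on the tool from outside, world axes, zero at the start; "wrist_torque": the same for the moment, N m; "opening": opening from 0.0 (shut) to 1.0 (fully open); "gripper_force": force on a finger pad.
Only numpy, scipy, OpenCV 4.12 (cv2) and the standard library are available. Lean on these libraries where they do the work, as an engineer would, in place of code of your own. Each camera call takes 0.05 s, during which the arm holds its last target. There are 200 camera calls.

### The job

The heavy vial heater must stand with its front edge raised on its red prop legs. Take the pry bar from its wooden rest, push its toe under the heater's front edge with the bar lying over the brass fulcrum block, and press the handle down only until the spring-loaded red legs swing upright under the edge, no further, so that they carry it, without letting the heater drop or touching heater or legs with the robot. Then pull the bar out and lay it down gently, well away from the heater and clear of its bench plate, leaving the orange vial rack, the amber bottle and the white dish alone.

Things in the scene. Friction and masses are not known exactly. Their poses are not given: they have to be found in the camera images.
- heater_lip (a point): Middle of the heater's lower front edge. x axis: horizontally from the edge into the heater (the prying direction); y along the edge; z up. At the start this point is 22 mm above the table, 16 mm above the bench plate; the space below is free for 40 mm behind the edge, but for the red legs, 63 to 97 mm to either side of the middle. The white casing starts 42 mm behind the edge.
- prop (a joint): Two red wire legs (34 mm wide, 8 mm thick, turning together) hinged on the bench plate under the front edge, 80 mm to either side of its middle. A light spring swings them up: under 0.2 rad at the start, leaning out against the edge; about 1.0 when upright. They snap upright when the edge has risen about 16 to 17 mm and then carry it 16 mm above its starting height.
- fulcrum_top (a point): Middle of the rounded crest of the brass fulcrum block fixed on the bench plate in front of the heater: 30 mm deep at the foot, 16 mm at the crest (radius 8 mm), 60 mm wide, its crest 28 mm above the bench plate (34 mm above the table), 58 to 76 mm in front of the heater's front edge; y axis along the crest.
- bar_grip (a point): Grasp point at the centre of the loose pry bar's section, near its centre of mass. x: along the bar to its toe; y across; z out of its top. Bar 300 long, 24 wide, 0.4 kg: toe tip 170 mm ahead of this point, handle end 130 mm behind. Orange handle 20 mm thick from 15 mm ahead of this point to the end; steel shank 8 mm thick; last 35 mm (toe) 5 mm thick, from 4 mm below to 1 mm above mid plane.
- bar_toe (a point): Lower edge of the pry bar's toe tip, middle of the width; axes as at the grasp point.
- heater: Vial heater: white box on a dark steel base plate 230 deep x 220 wide x 8 mm, 4 to 6 kg (hidden), blue key panel and amber vials on top, 112 mm high (150 with vials). Its rear foot lies in a shallow channel on the bench plate, about which it tips. Origin: centre of its plan at the underside of its feet; x from front to rear.
- rest: Fixed wooden rest on which the bar lies at the start, its origin under the bar's middle on the table; x axis as the bar's. Two cross blocks 24 mm thick and 70 mm wide: one 26 mm high, 85 mm ahead of the origin, under the shank; one 20 mm high, 115 mm behind it, under the handle. The bar's mid plane then lies 30 mm above the table and its grasp point 20 mm behind the origin.
- plate: Fixed aluminium bench plate under heater and fulcrum, 400 x 270 mm, 6 mm thick; origin under its centre at table height; x axis in the prying direction.
- fulcrum: The brass fulcrum block; origin under its centre.
- rack: Orange vial rack, 70 x 170 x 57 mm, 80 mm high with vials; a bystander. Origin under its centre.
- amber: Amber bottle, 56 mm wide, 100 mm high; a bystander. Origin under its centre.
- dish: White dish, 90 mm wide, 18 mm high; a bystander. Origin under its centre.

How it is judged:
On the way, in this order (a step that is already met when the one before it is completed fails the run):
1. the bar lies over the fulcrum with its toe under the heater's front edge (contact force between bar and fulcrum above 0.5 N and x of bar_toe in the frame of heater_lip above 0.004 m and z of bar_toe in the frame of heater_lip below 0 m), for 0.1 s.
2. the bar, bearing on the fulcrum, levers the front edge up until the legs swing upright (contact force between bar and fulcrum above 3 N and contact force between bar and heater above 2 N and value of joint prop above 0.9 rad).
At the end, for the whole second after the job is handed in: Heater at rest, its front edge on the upright red legs (joint over 0.9 rad, over 5 N, edge over 34 mm high); bar still, top up (0.35 rad), grasp point under 60 mm high, off heater, fulcrum and bench plate, toe over 150 mm from the edge's middle (value of joint prop above 0.9 rad and contact force between prop and heater above 5 N and height (world z) of heater_lip above 0.034 m and linear speed of each of heater, bar below 0.02 m/s and contact force between bar and heater below 0.1 N and contact force between bar and fulcrum below 0.1 N and contact force between bar and plate below 0.1 N and horizontal distance between bar_toe and heater_lip above 0.15 m and height (world z) of bar_grip below 0.06 m and angle between bar_grip's own z axis and vertical below 0.35 rad); the robot touches nothing.
It fails at once if the robot touches the heater or the red legs (over 1 N) (contact force between any of the fingers, the arm and heater above 1 N or contact force between any of the fingers, the arm and prop above 1 N).
It fails at once if the heater is dropped (turns faster than 2 rad/s) or raised too far (tilted over 0.105 rad, its front edge about 24 mm up) (angular speed of heater above 2 rad/s or angle between heater's own z axis and vertical above 0.105 rad).
It fails at once if the pry bar is dropped or thrown (faster than 1.5 m/s) (linear speed of bar above 1.5 m/s).
It fails at once if the vial rack, amber bottle or dish is moved more than 30 mm or tipped (distance of any of rack, amber, dish from where it was at the start of the episode above 0.03 m or angle between any of rack, amber, dish's own z axis and vertical above 0.4 rad).
It also fails if it takes over 62 s, if anything falls off the work surface, if the arm or the gripper's body presses on something with over 40 N, if the wrist force passes 120 N, or if a joint passes its speed limit or range.

## Working session

There is one attempt and no reset: what is moved stays moved. The work goes in short steps, Python scripts to look and compute and a shell command to move; the robot and the scene stay as the last step left them, time stands still between calls to the robot, and variables do not carry over. Pictures are saved under pics/ and viewed, at most 10 in all, crops included, and the job is handed in when it is done.

```bash
mkdir -p pics
python3 - <<'E'
from workcell import robot
import cv2
for n in("side","top"):
    cv2.imwrite(f"pics/{n}0.png",robot.read_camera(n)[:,:,::-1])
    c=robot.calibration(n);print(n,c["mtx"].round(1).tolist(),c["R"].round(3).tolist(),c["t"].round(3).tolist())
s=robot.get_state();print({k:(v if not hasattr(v,'round') else v.round(3).tolist()) for k,v in s.items()})
E
```

```text
side [[381.2, 0.0, 326.0], [0.0, 381.2, 197.9], [0.0, 0.0, 1.0]] [[-0.907, -0.42, -0.014], [-0.275, 0.617, -0.737], [0.318, -0.665, -0.676]] [0.572, 0.24, 0.83]
top [[429.2, 0.0, 315.3], [0.0, 429.2, 199.0], [0.0, 0.0, 1.0]] [[-0.003, -1.0, -0.015], [-0.991, 0.005, -0.137], [0.137, 0.014, -0.99]] [-0.047, 0.61, 1.105]
{'t': 0.1, 'joint_pos': [-0.845, 0.386, 0.007, -0.0, -1.194, -0.259], 'qd': [0.0, -0.002, 0.004, 0.0, 0.001, -0.001], 'tau': [-0.001, -39.169, 18.793, 4.232, 0.013, -0.0], 'tool_pos': [0.281, -0.558, 0.2], 'orientation': [[-0.893, -0.45, -0.001], [-0.45, 0.893, 0.002], [0.0, 0.002, -1.0]], 'force': [-0.822, 0.101, -0.521], 'wrist_torque': [0.023, -0.014, 0.04], 'gripper_force': 0.0, 'opening': 1.0017173897884437}
```

View pics/top0.png

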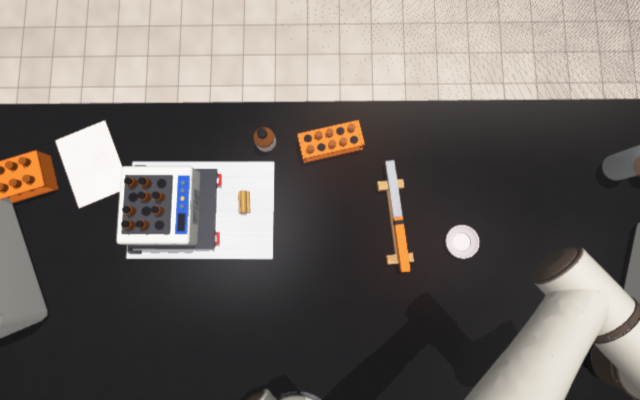

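View pics/side0.png

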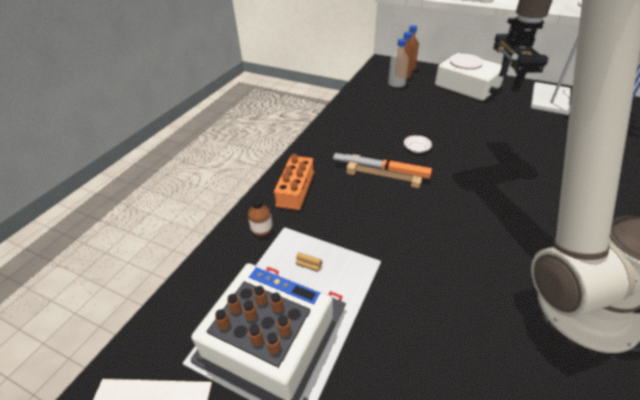

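The top view shows the plate at (127–274, 162–259), the heater's front edge near column 216 with the red legs at (218,181) and (217,238), and the fulcrum at (244,202). The bar runs from its toe at (391,161) to its handle end at (405,271). The dish is at (462,241) and the rack at (331,141). I'll measure these next.

```bash
cat > h.py <<'E'
import numpy as np,cv2
from workcell import robot
def ray(n,uv,z):
    c=robot.calibration(n);uv=np.atleast_2d(np.array(uv,float))
    d=np.c_[uv,np.ones(len(uv))]@np.linalg.inv(c["mtx"]).T@c["R"]
    C=-c["R"].T@c["t"];return C+d*((z-C[2])/d[:,2])[:,None]
def proj(n,X):
    c=robot.calibration(n);p=(np.atleast_2d(X)@c["R"].T+c["t"])@c["mtx"].T;return p[:,:2]/p[:,2:]
def mask(im,lo,hi,box):
    h=cv2.cvtColor(im,cv2.COLOR_RGB2HSV);m=cv2.inRange(h,np.array(lo),np.array(hi));k=np.zeros_like(m);x0,y0,x1,y1=box;k[y0:y1,x0:x1]=m[y0:y1,x0:x1];return k
def rect(m):
    ys,xs=np.nonzero(m);return cv2.minAreaRect(np.c_[xs,ys].astype(np.float32)),len(xs)
E
python3 - <<'E'
from h import *
im=robot.read_camera("top");np.save("top0.npy",im)
np.set_printoptions(precision=4,suppress=True)
def show(n,m,z):
    r,k=rect(m);print(n,k,np.round(r[0],1),np.round(r[1],1),round(r[2],1));print(ray("top",[r[0]],z)[0],"\n",ray("top",cv2.boxPoints(r),z)[:,:2])
show("handle",mask(im,(5,150,120),(20,255,255),(392,215,420,280)),.040)
show("steel",mask(im,(90,10,90),(130,120,255),(380,155,404,222)),.034)
show("brass",mask(im,(12,70,60),(30,255,255),(230,180,262,225)),.034)
show("red1",mask(im,(0,120,80),(6,255,255),(205,165,230,195)),.02)
show("red2",mask(im,(0,120,80),(6,255,255),(205,225,230,250)),.02)
show("plate right",mask(im,(0,0,150),(180,40,255),(222,150,285,270)),.006)
g=cv2.cvtColor(im,cv2.COLOR_RGB2GRAY)
for r in(195,200,205,210,215,220):print(r,g[r,205:232])
a=cv2.resize(im[150:270,110:290],None,fx=4,fy=4,interpolation=cv2.INTER_CUBIC)
cv2.imwrite("pics/c1.png",a[:,:,::-1])
s=robot.read_camera("side");np.save("side0.npy",s)
show2=rect(mask(im,(0,0,170),(180,60,255),(440,220,485,265)));print("dish",show2,ray("top",[show2[0][0]],.018))
E
```

```text
handle 530 [401.4 244.2] [55.2 10.3] 81.9
[ 0.4891 -0.2758  0.04  ] 
 [[ 0.5593 -0.2541]
 [ 0.5631 -0.2813]
 [ 0.4201 -0.2971]
 [ 0.4164 -0.2705]]
steel 0 [0. 0.] [0. 0.] 0.0
[1.2006 0.866  0.034 ] 
 [[1.2006 0.866 ]
 [1.2006 0.866 ]
 [1.2006 0.866 ]
 [1.2006 0.866 ]]
brass 238 [243.5 201. ] [22. 11.] 90.0
[0.6068 0.1439 0.034 ] 
 [[0.6369 0.1594]
 [0.6367 0.1296]
 [0.5769 0.1285]
 [0.577  0.1581]]
red1 32 [218.5 179.5] [11.  3.] 90.0
[0.6687 0.2166 0.02  ] 
 [[0.6841 0.2212]
 [0.684  0.2129]
 [0.6533 0.212 ]
 [0.6534 0.2203]]
red2 29 [216.5 238. ] [10.  3.] 90.0
[0.5083 0.2175 0.02  ] 
 [[0.5218 0.222 ]
 [0.5217 0.2138]
 [0.4948 0.2131]
 [0.4949 0.2212]]
plate right 4790 [248.  209.5] [97. 52.] 90.0
[0.5869 0.1361 0.006 ] 
 [[0.7239 0.2116]
 [0.7229 0.0658]
 [0.4543 0.0631]
 [0.4548 0.2044]]
195 [ 93  93  92  92  92  93  93  93  93  96 110 161 235 239 239 239 239 239
 239 239 239 239 240 240 240 240 240]
200 [ 95  95  95  95  95  96  95  96  96  94 108 175 236 240 240 240 240 240
 240 240 240 240 240 240 240 240 240]
205 [ 94  95  95  95  95  94  95  95  95  93 104 175 236 239 240 240 240 240
 240 240 240 240 240 241 241 241 241]
210 [ 95  95  95  95  95  95  96  96  96  93 110 191 236 239 239 239 239 239
 239 239 239 239 239 240 240 240 240]
215 [ 96  96  95  96  96  96  97  97  96 103 152 236 240 241 241 241 241 241
 241 241 242 242 242 242 242 242 242]
220 [ 95  95  96  96  96  96  96  96  98 109 160 238 242 242 242 242 242 242
 242 242 242 242 242 242 242 242 243]
dish (((462.0, 241.5), (33.0, 32.0), 90.0), 874) [[ 0.4965 -0.4419  0.018 ]]
```

View pics/c1.png

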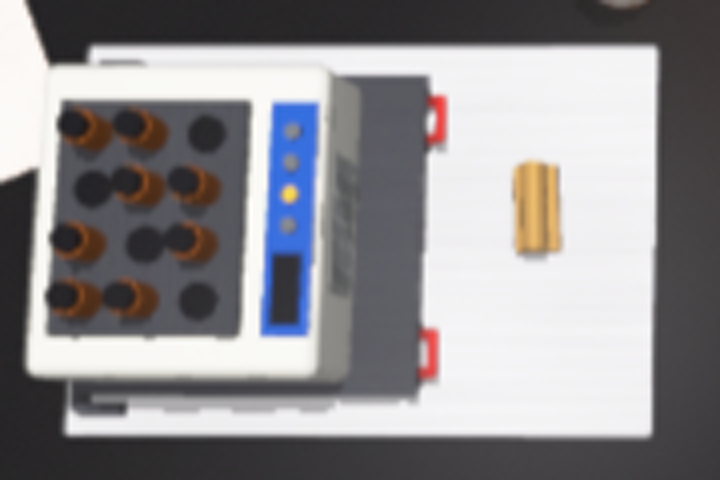

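The crop (4×, origin 110,150) shows the lip line running from (217,169) to (214,249.5) in full-frame pixels. The plate's right edge runs from (274.5,161) to (272.8,259), and the brass crest spans columns 238.5–250 and rows 190.5–213.

Run:
```python
from h import *
np.set_printoptions(precision=4,suppress=True)
im=np.load("top0.npy");g=cv2.cvtColor(im,cv2.COLOR_RGB2GRAY).astype(float)
def edge(rows,lo,hi,th):
    o=[]
    for r in rows:
        w=g[r,lo:hi];k=np.nonzero((w[:-1]<th)!=(w[1:]<th))[0]
        if len(k):k=k[0];o.append((lo+k+(th-w[k])/(w[k+1]-w[k]),r))
    return np.array(o)
def line(n,p,z):
    X=ray("top",p,z)[:,:2];f=cv2.fitLine(X.astype(np.float32),cv2.DIST_HUBER,0,.001,.001).ravel();d=f[:2]*np.sign(f[0]);print(n,"ends",X[0],X[-1],"dir deg",np.degrees(np.arctan2(d[1],d[0])),"mid",f[2:]);return d,f[2:]
line("lip z.022",edge(range(190,228),205,228,165),.022)
line("lip z.030",edge(range(190,228),205,228,165),.030)
line("plate R",edge(range(166,256),262,285,150),.006)
for c in(225,258,265):
    for lo,hi in((150,175),(245,272)):
        w=g[lo:hi,c];k=np.nonzero((w[:-1]<150)!=(w[1:]<150))[0];k=k[0];v=lo+k+(150-w[k])/(w[k+1]-w[k]);print("plate",c,v,ray("top",[(c,v)],.006)[0])
# heater base top/bottom rows at front
for c in(206,210,213):print(c,g[164:172,c],g[244:254,c])
# bar
h=cv2.cvtColor(im,cv2.COLOR_RGB2HSV)
print(h[185,382:408].tolist())
def mid(m,rows,z,n):
    p=[]
    for r in rows:
        x=np.nonzero(m[r])[0]
        if len(x):p.append((x.mean(),r,len(x)))
    p=np.array(p);print(n,len(p),"w",np.median(p[:,2]));return line(n,p[:,:2],z)
hm=mask(im,(5,150,120),(20,255,255),(392,215,420,280));print("rows",np.nonzero(hm.any(1))[0][[0,-1]])
mid(hm,range(226,252),.040,"handle")
b=(g>110)&(h[:,:,1]<80);b[:158]=0;b[225:]=0;b[:,:383]=0;b[:,405:]=0;print("rows",np.nonzero(b.any(1))[0][[0,-1]])
mid(b,range(165,214),.034,"steel")
for c,lo,hi in((391,150,170),(390,150,170),(405,262,280),(406,262,280)):print(c,g[lo:hi,c])
print(g[201,228:258],g[180:222,243])
```

```text
lip z.022 ends [0.6391 0.2217] [0.5379 0.2226] dir deg -0.6364678 mid [0.5872 0.222 ]
lip z.030 ends [0.6379 0.2197] [0.5373 0.2206] dir deg -0.63655734 mid [0.5863 0.22  ]
plate R ends [0.7086 0.0656] [0.4624 0.067 ] dir deg -0.37866083 mid [0.5639 0.0665]
plate 225 161.03947368421052 [0.7237 0.2032 0.006 ]
plate 225 258.62 [0.4531 0.1962 0.006 ]
plate 258 160.8953488372093 [0.7235 0.1106 0.006 ]
plate 258 258.8375 [0.4522 0.1065 0.006 ]
plate 265 160.9047619047619 [0.7233 0.091  0.006 ]
plate 265 258.85897435897436 [0.4521 0.0875 0.006 ]
206 [243. 242. 243. 242. 207. 112.  90.  91.] [ 96.  96.  97.  98. 111. 149. 182. 222. 241. 242.]
210 [243. 242. 243. 242. 208. 112.  90.  91.] [ 97.  98.  98.  99. 112. 155. 218. 240. 243. 243.]
213 [243. 242. 242. 242. 207. 111.  90.  91.] [ 93.  94.  97. 106. 120. 154. 185. 224. 242. 243.]
[[18, 108, 233], [18, 109, 233], [17, 108, 234], [17, 109, 234], [18, 108, 233], [16, 110, 223], [13, 56, 163], [135, 3, 188], [120, 5, 215], [120, 3, 219], [120, 5, 220], [128, 5, 220], [128, 5, 218], [128, 5, 219], [128, 5, 218], [9, 15, 218], [17, 81, 228],
[... 447 characters left out ...]
 214. 214. 214. 214. 214. 214.]
390 [ 51.  50.  51.  51.  51.  50.  50.  50.  49.  67. 138. 195. 213. 215.
 215. 216. 216. 216. 216. 216.]
405 [178. 178. 177. 177. 176. 176. 177. 176. 174. 142.  65.  43.  44.  44.
  44.  45.  44.  44.]
406 [177. 178. 177. 178. 177. 177. 176. 177. 174. 141.  65.  46.  44.  45.
  45.  44.  44.  43.]
[241. 241. 241. 241. 240. 241. 241. 240. 240. 237. 214. 179. 141. 163.
 182. 193. 172. 149. 136. 182. 184. 168. 220. 239. 240. 240. 240. 240.
 240. 240.] [244. 243. 242. 242. 243. 243. 243. 242. 241. 234. 215. 194. 192. 192.
 192. 192. 192. 193. 193. 193. 192. 193. 193. 193. 192. 192. 192. 192.
 192. 191. 191. 180. 153. 155. 182. 220. 239. 242. 243. 243. 242. 242.]
```

Run:
```python
from h import *
np.set_printoptions(precision=4,suppress=True)
R=lambda u,v,z:ray("top",[(u,v)],z)[0]
t=R(390.7,160.0,.031);e=R(405.5,271.8,.040);d=(t-e)[:2];print("toe",t,"end",e,np.linalg.norm(d),np.degrees(np.arctan2(d[1],d[0])))
u=d/np.linalg.norm(d);print("grip",e[:2]+u*.13,t[:2]-u*.17)
print("base rows",R(210,168.4,.03),R(210,248.8,.03))
print("fulc foot",R(238.3,202,.006),R(250.2,202,.006),"crest rows",R(243,190.2,.030),R(243,211.8,.034))
# side view brass & steel check
s=np.load("side0.npy");m=mask(s,(12,70,60),(30,255,255),(285,240,335,280));r,k=rect(m);print("side brass",r,k,ray("side",[r[0]],.025), "pred crest",proj("side",[.607,.145,.034]))
m=mask(s,(5,150,120),(20,255,255),(380,150,440,190));r,k=rect(m);print("handle side",r,k,ray("side",[r[0]],.035))
st=robot.get_state();print(st["tool_pos"])
```

```text
toe [ 0.7178 -0.2554  0.031 ] end [ 0.4175 -0.2843  0.04  ] 0.3016476730824745 5.496188754252387
grip [ 0.5469 -0.2719] [ 0.5486 -0.2717]
base rows [0.6978 0.2383 0.03  ] [0.4791 0.2316 0.03  ]
fulc foot [0.6078 0.1634 0.006 ] [0.6077 0.1304 0.006 ] crest rows [0.6369 0.1466 0.03  ] [0.5775 0.1447 0.034 ]
side brass ((307.9000244140625, 261.300048828125), (25.298219680786133, 12.016654968261719), 18.434947967529297) 297 [[0.6056 0.1536 0.025 ]] pred crest [[308.8329 256.1049]]
handle side ((407.05767822265625, 168.21153259277344), (48.4406852722168, 10.590271949768066), 11.309932708740234) 459 [[ 0.4882 -0.2745  0.035 ]]
[ 0.2811 -0.5578  0.2006]
```

```bash
python3 -m handwheel '[{"az":6.8,"jaw":-1},{"az":6.8},{"az":6.8},{"tx":-27,"ty":26},{"tx":-27,"ty":26},{"tx":-27,"ty":26},{"tx":-27,"ty":26},{"tx":-27,"ty":26}]' 40; python3 -m handwheel '[{"tx":-27,"ty":26},{"tx":-27,"ty":26},{"tx":-27,"ty":26},{"tx":-27,"ty":26},{"tx":-29,"ty":22.5},{"tx":-27,"ty":0},{"tz":0},{"tz":0}]'; python3 -c "
from h import *
s=robot.get_state();np.set_printoptions(precision=4,suppress=True);print(s['orientation'],s['tool_pos'])"
```

```text
[[-0.893  -0.45   -0.0007]
 [-0.45    0.893   0.0012]
 [ 0.0001  0.0014 -1.    ]] [ 0.2811 -0.5578  0.2006]schema error: expected keys tx, ty, tz, ax, ay, az, jaw
schema error: expected keys tx, ty, tz, ax, ay, az, jaw
```

```bash
python3 -m handwheel '[{"tx":0,"ty":0,"tz":0,"ax":0,"ay":0,"az":6.8,"jaw":-1},{"tx":0,"ty":0,"tz":0,"ax":0,"ay":0,"az":6.8,"jaw":-1},{"tx":0,"ty":0,"tz":0,"ax":0,"ay":0,"az":6.8,"jaw":-1},{"tx":-34,"ty":16,"tz":0,"ax":0,"ay":0,"az":0,"jaw":-1},{"tx":-34,"ty":16,"tz":0,"ax":0,"ay":0,"az":0,"jaw":-1},{"tx":-34,"ty":16,"tz":0,"ax":0,"ay":0,"az":0,"jaw":-1},{"tx":-34,"ty":16,"tz":0,"ax":0,"ay":0,"az":0,"jaw":-1},{"tx":-34,"ty":16,"tz":0,"ax":0,"ay":0,"az":0,"jaw":-1}]' 40; python3 -m handwheel '[{"tx":-34,"ty":28,"tz":0,"ax":0,"ay":0,"az":0,"jaw":-1},{"tx":-34,"ty":28,"tz":0,"ax":0,"ay":0,"az":0,"jaw":-1},{"tx":-34,"ty":28,"tz":0,"ax":0,"ay":0,"az":0,"jaw":-1},{"tx":0,"ty":32,"tz":0,"ax":0,"ay":0,"az":0,"jaw":-1},{"tx":0,"ty":30,"tz":0,"ax":0,"ay":0,"az":0,"jaw":-1},{"tx":0,"ty":30,"tz":0,"ax":0,"ay":0,"az":0,"jaw":-1},{"tx":0,"ty":0,"tz":0,"ax":0,"ay":0,"az":0,"jaw":-1},{"tx":0,"ty":0,"tz":0,"ax":0,"ay":0,"az":0,"jaw":-1}]'; python3 -c "
from h import *
s=robot.get_state();np.set_printoptions(precision=4,suppress=True);print(s['orientation'],s['tool_pos'],s['joint_pos'])
print('tool-frame mm to target',s['orientation'].T@(np.array([.523,-.2735,.018])-s['tool_pos'])*1000)"
```

```text
t: 0.87
tool_pos: [0.4425, -0.4587, 0.2011]
orientation: [[-0.994, -0.11, -0.0], [-0.11, 0.994, 0.0], [0.0, 0.0, -1.0]]
force: [0.3, -0.1, 0.6]
opening: 0.999
gripper_force: 0.0
t: 1.53
tool_pos: [0.5185, -0.2775, 0.2017]
orientation: [[-0.994, -0.113, 0.0], [-0.113, 0.994, -0.0], [-0.0, -0.0, -1.0]]
force: [-0.4, -0.4, 0.1]
opening: 0.997
gripper_force: 0.0
[[-0.9936 -0.1132  0.0004]
 [-0.1132  0.9936 -0.0002]
 [-0.0004 -0.0002 -1.    ]] [ 0.5185 -0.2775  0.2017] [-0.2161  0.3215 -0.0859  0.0001 -1.1629 -1.2412]
tool-frame mm to target [ -4.8444   3.4709 183.6542]
```

```bash
python3 -m handwheel '[{"tx":-4.8,"ty":3.5,"tz":25,"ax":0,"ay":0,"az":0,"jaw":-1},{"tx":0,"ty":0,"tz":35,"ax":0,"ay":0,"az":0,"jaw":-1},{"tx":0,"ty":0,"tz":35,"ax":0,"ay":0,"az":0,"jaw":-1},{"tx":0,"ty":0,"tz":30,"ax":0,"ay":0,"az":0,"jaw":-1},{"tx":0,"ty":0,"tz":25,"ax":0,"ay":0,"az":0,"jaw":-1},{"tx":0,"ty":0,"tz":20,"ax":0,"ay":0,"az":0,"jaw":-1},{"tx":0,"ty":0,"tz":13.7,"ax":0,"ay":0,"az":0,"jaw":-1},{"tx":0,"ty":0,"tz":0,"ax":0,"ay":0,"az":0,"jaw":-1}]'; python3 -m handwheel '[{"tx":0,"ty":0,"tz":0,"ax":0,"ay":0,"az":0,"jaw":1},{"tx":0,"ty":0,"tz":0,"ax":0,"ay":0,"az":0,"jaw":1},{"tx":0,"ty":0,"tz":0,"ax":0,"ay":0,"az":0,"jaw":1},{"tx":0,"ty":0,"tz":0,"ax":0,"ay":0,"az":0,"jaw":1},{"tx":0,"ty":0,"tz":0,"ax":0,"ay":0,"az":0,"jaw":1},{"tx":0,"ty":0,"tz":0,"ax":0,"ay":0,"az":0,"jaw":1},{"tx":0,"ty":0,"tz":0,"ax":0,"ay":0,"az":0,"jaw":1},{"tx":0,"ty":0,"tz":0,"ax":0,"ay":0,"az":0,"jaw":1}]' 60
```

```text
t: 2.2
tool_pos: [0.5202, -0.2752, 0.0137]
orientation: [[-0.994, -0.108, -0.007], [-0.108, 0.994, 0.002], [0.007, 0.003, -1.0]]
force: [-0.5, 0.8, -0.1]
opening: 1.002
gripper_force: 0.0
t: 2.87
tool_pos: [0.5228, -0.2747, 0.0178]
orientation: [[-0.994, -0.111, 0.0], [-0.111, 0.994, -0.0], [-0.0, -0.0, -1.0]]
force: [0.9, -0.2, -0.2]
opening: 0.479
gripper_force: 0.0
```

```bash
python3 -m handwheel '[{"tx":0,"ty":0,"tz":0,"ax":0,"ay":0,"az":0,"jaw":1},{"tx":0,"ty":0,"tz":0,"ax":0,"ay":0,"az":0,"jaw":1},{"tx":0,"ty":0,"tz":0,"ax":0,"ay":0,"az":0,"jaw":1},{"tx":0,"ty":0,"tz":0,"ax":0,"ay":0,"az":0,"jaw":1},{"tx":0,"ty":0,"tz":0,"ax":0,"ay":0,"az":0,"jaw":1},{"tx":0,"ty":0,"tz":0,"ax":0,"ay":0,"az":0,"jaw":1}]'; python3 -m handwheel '[{"tx":0,"ty":0,"tz":-5,"ax":0,"ay":0,"az":0,"jaw":1},{"tx":0,"ty":0,"tz":-10,"ax":0,"ay":0,"az":0,"jaw":1},{"tx":0,"ty":0,"tz":-15,"ax":0,"ay":0,"az":0,"jaw":1},{"tx":0,"ty":0,"tz":-20,"ax":0,"ay":0,"az":0,"jaw":1},{"tx":0,"ty":0,"tz":-25,"ax":0,"ay":0,"az":0,"jaw":1},{"tx":0,"ty":0,"tz":-30,"ax":0,"ay":0,"az":0,"jaw":1},{"tx":0,"ty":0,"tz":-25,"ax":0,"ay":0,"az":0,"jaw":1},{"tx":0,"ty":0,"tz":-20,"ax":0,"ay":0,"az":0,"jaw":1}]'
```

```text
t: 3.37
tool_pos: [0.5242, -0.2781, 0.0218]
orientation: [[-0.994, -0.113, 0.003], [-0.113, 0.994, -0.006], [-0.002, -0.006, -1.0]]
force: [-6.1, -8.6, 18.5]
opening: 0.052
gripper_force: 36.3
t: 4.03
tool_pos: [0.5232, -0.2746, 0.1701]
orientation: [[-0.994, -0.111, 0.002], [-0.111, 0.994, -0.0], [-0.002, -0.001, -1.0]]
force: [-0.2, -0.3, -0.8]
opening: 0.005
gripper_force: 0.0
```

The grasp failed: the fingers closed fully. I'll check where the bar is now.

Run:
```python
from h import *
t=robot.read_camera("top");s=robot.read_camera("side");np.save("top1.npy",t);np.save("side1.npy",s)
a=cv2.resize(t[140:290,340:500],None,fx=2.5,fy=2.5,interpolation=cv2.INTER_CUBIC);b=cv2.resize(s[90:220,320:480],None,fx=2.5,fy=2.5,interpolation=cv2.INTER_CUBIC)
c=np.zeros((380,800,3),np.uint8);c[:375,:400]=a;c[:325,400:]=b;cv2.imwrite("pics/d1.png",c[:,:,::-1])
```

```text
(no output)
```

View pics/d1.png

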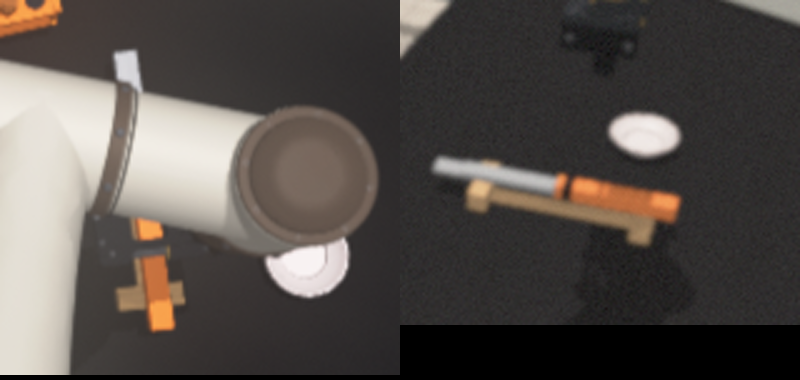

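The bar still lies on its rest, with its toe at about (390,160) and handle end at (405,272), so it has not moved. The fingers sat too high and slipped off the top, so I'll go 9 mm deeper.

```bash
python3 -m handwheel '[{"tx":0,"ty":0,"tz":0,"ax":0,"ay":0,"az":0,"jaw":-1},{"tx":0,"ty":0,"tz":0,"ax":0,"ay":0,"az":0,"jaw":-1},{"tx":0,"ty":0,"tz":0,"ax":0,"ay":0,"az":0,"jaw":-0.6},{"tx":0,"ty":0,"tz":0,"ax":0,"ay":0,"az":0,"jaw":-0.4},{"tx":0,"ty":0,"tz":0,"ax":0,"ay":0,"az":0,"jaw":-0.4},{"tx":0,"ty":0,"tz":0,"ax":0,"ay":0,"az":0,"jaw":-0.4},{"tx":0,"ty":0,"tz":0,"ax":0,"ay":0,"az":0,"jaw":-0.4},{"tx":0,"ty":0,"tz":0,"ax":0,"ay":0,"az":0,"jaw":-0.4}]' 30; python3 -c "
from h import *
s=robot.get_state();np.set_printoptions(precision=4,suppress=True)
print('tool-frame mm to target',s['orientation'].T@(np.array([.523,-.2745,.010])-s['tool_pos'])*1000)
t=np.load('top1.npy')
m=mask(t,(5,150,100),(20,255,255),(390,240,415,280))
for r in range(252,272,3):
    x=np.nonzero(m[r])[0];print(r,x.min() if len(x) else 0,x.max() if len(x) else 0)
t=np.load('top0.npy')
m=mask(t,(5,150,100),(20,255,255),(390,240,415,280))
for r in range(252,272,3):
    x=np.nonzero(m[r])[0];print(r,x.min() if len(x) else 0,x.max() if len(x) else 0)
"
```

```text
t: 4.8
tool_pos: [0.5227, -0.2747, 0.1673]
orientation: [[-0.994, -0.11, -0.0], [-0.11, 0.994, 0.0], [0.0, 0.0, -1.0]]
force: [0.1, 0.1, -0.7]
opening: 0.526
gripper_force: 0.0
tool-frame mm to target [ -0.3833   0.1592 157.3474]
252 398 406
255 398 407
258 398 407
261 399 408
264 399 408
267 399 409
270 400 409
252 398 407
255 398 407
258 399 408
261 399 408
264 399 409
267 400 410
270 400 410
```

```bash
python3 -m handwheel '[{"tx":0,"ty":0,"tz":25,"ax":0,"ay":0,"az":0,"jaw":-0.4},{"tx":0,"ty":0,"tz":35,"ax":0,"ay":0,"az":0,"jaw":-0.4},{"tx":0,"ty":0,"tz":32,"ax":0,"ay":0,"az":0,"jaw":-0.4},{"tx":0,"ty":0,"tz":25,"ax":0,"ay":0,"az":0,"jaw":-0.4},{"tx":0,"ty":0,"tz":18,"ax":0,"ay":0,"az":0,"jaw":-0.4},{"tx":0,"ty":0,"tz":12,"ax":0,"ay":0,"az":0,"jaw":-0.4},{"tx":0,"ty":0,"tz":7,"ax":0,"ay":0,"az":0,"jaw":-0.4},{"tx":0,"ty":0,"tz":3,"ax":0,"ay":0,"az":0,"jaw":-0.4}]'; python3 -m handwheel '[{"tx":0,"ty":0,"tz":0,"ax":0,"ay":0,"az":0,"jaw":0.2},{"tx":0,"ty":0,"tz":0,"ax":0,"ay":0,"az":0,"jaw":0.6},{"tx":0,"ty":0,"tz":0,"ax":0,"ay":0,"az":0,"jaw":1},{"tx":0,"ty":0,"tz":0,"ax":0,"ay":0,"az":0,"jaw":1},{"tx":0,"ty":0,"tz":0,"ax":0,"ay":0,"az":0,"jaw":1},{"tx":0,"ty":0,"tz":0,"ax":0,"ay":0,"az":0,"jaw":1}]' 40;python3 -m handwheel '[{"tx":0,"ty":0,"tz":0,"ax":0,"ay":0,"az":0,"jaw":1},{"tx":0,"ty":0,"tz":0,"ax":0,"ay":0,"az":0,"jaw":1}]'
```

```text
t: 5.47
tool_pos: [0.5222, -0.2746, 0.0094]
orientation: [[-0.994, -0.11, -0.002], [-0.11, 0.994, 0.0], [0.002, 0.001, -1.0]]
force: [-0.4, -1.1, 0.3]
opening: 0.698
gripper_force: 0.0
t: 5.97
tool_pos: [0.523, -0.2748, 0.0111]
orientation: [[-0.994, -0.111, 0.001], [-0.111, 0.994, -0.0], [-0.001, -0.0, -1.0]]
force: [0.0, 0.3, -0.1]
opening: 0.326
gripper_force: 0.0
t: 6.13
tool_pos: [0.5228, -0.2746, 0.011]
orientation: [[-0.994, -0.111, 0.0], [-0.111, 0.994, 0.0], [-0.0, 0.0, -1.0]]
force: [-1.0, 1.5, 2.6]
opening: 0.271
gripper_force: 40.0
```

```bash
python3 -m handwheel '[{"tx":0,"ty":0,"tz":0,"ax":0,"ay":0,"az":0,"jaw":1},{"tx":0,"ty":0,"tz":-5,"ax":0,"ay":0,"az":0,"jaw":1},{"tx":0,"ty":0,"tz":-12,"ax":0,"ay":0,"az":0,"jaw":1},{"tx":0,"ty":0,"tz":-20,"ax":0,"ay":0,"az":0,"jaw":1},{"tx":0,"ty":0,"tz":-28,"ax":0,"ay":0,"az":0,"jaw":1},{"tx":0,"ty":0,"tz":-32,"ax":0,"ay":0,"az":0,"jaw":1},{"tx":0,"ty":0,"tz":-32,"ax":0,"ay":0,"az":0,"jaw":1},{"tx":0,"ty":0,"tz":-25,"ax":0,"ay":0,"az":0,"jaw":1}]' 55;python3 -m handwheel '[{"tx":0,"ty":0,"tz":-15,"ax":0,"ay":0,"az":0,"jaw":1},{"tx":0,"ty":0,"tz":0,"ax":0,"ay":0,"az":0,"jaw":1},{"tx":0,"ty":0,"tz":0,"ax":0,"ay":0,"az":0,"jaw":1}]'; python3 -c "
from h import *
s=robot.get_state();print(s['tool_pos'],s['wrist_torque'],s['orientation'].round(3))
cv2.imwrite('pics/e1.png',robot.read_camera('side')[60:260,260:580,::-1].repeat(2,0).repeat(2,1))"
```

```text
t: 6.8
tool_pos: [0.5223, -0.2748, 0.1662]
orientation: [[-0.994, -0.11, -0.0], [-0.11, 0.994, -0.0], [0.0, 0.0, -1.0]]
force: [1.6, -0.3, -3.1]
opening: 0.27
gripper_force: 55.0
t: 7.05
tool_pos: [0.522, -0.2743, 0.1789]
orientation: [[-0.994, -0.11, -0.001], [-0.11, 0.994, 0.001], [0.001, 0.001, -1.0]]
force: [-0.2, 0.3, -5.1]
opening: 0.267
gripper_force: 55.0
[ 0.52203305 -0.27427303  0.17886402] [0.01786033 0.18284565 0.03448405] [[-0.994 -0.11  -0.001]
 [-0.11   0.994  0.001]
 [ 0.001  0.001 -1.   ]]
```

View pics/e1.png

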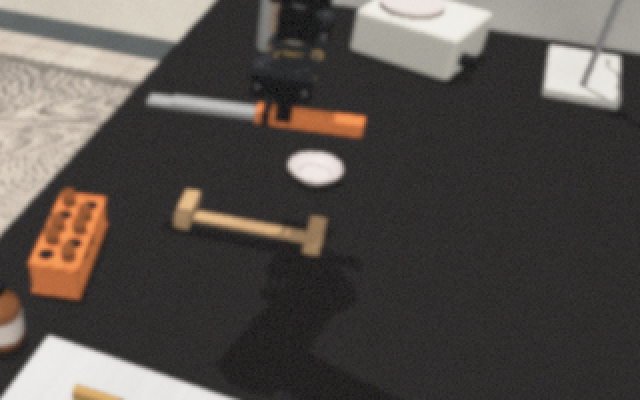

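The bar is held level and the rest is empty. Next I'll yaw it toward the prying direction, then pitch it.

```bash
python3 -m handwheel '[{"tx":0,"ty":0,"tz":0,"ax":0,"ay":0,"az":-5,"jaw":1},{"tx":0,"ty":0,"tz":0,"ax":0,"ay":0,"az":-6.5,"jaw":1},{"tx":0,"ty":0,"tz":0,"ax":0,"ay":0,"az":-6.5,"jaw":1},{"tx":0,"ty":0,"tz":0,"ax":0,"ay":0,"az":-6.5,"jaw":1},{"tx":0,"ty":0,"tz":0,"ax":0,"ay":0,"az":-6.5,"jaw":1},{"tx":0,"ty":0,"tz":0,"ax":0,"ay":0,"az":-6.5,"jaw":1},{"tx":0,"ty":0,"tz":0,"ax":0,"ay":0,"az":-6.5,"jaw":1},{"tx":0,"ty":0,"tz":0,"ax":0,"ay":0,"az":-6.5,"jaw":1}]'; python3 -m handwheel '[{"tx":0,"ty":0,"tz":0,"ax":0,"ay":0,"az":-6.5,"jaw":1},{"tx":0,"ty":0,"tz":0,"ax":0,"ay":0,"az":-6.5,"jaw":1},{"tx":0,"ty":0,"tz":0,"ax":0,"ay":0,"az":-6.5,"jaw":1},{"tx":0,"ty":0,"tz":0,"ax":0,"ay":0,"az":-6.5,"jaw":1},{"tx":0,"ty":0,"tz":0,"ax":0,"ay":0,"az":-6.5,"jaw":1},{"tx":0,"ty":0,"tz":0,"ax":0,"ay":0,"az":-6.8,"jaw":1}]'; python3 -m handwheel '[{"tx":0,"ty":0,"tz":0,"ax":0,"ay":5.4,"az":0,"jaw":1},{"tx":0,"ty":0,"tz":0,"ax":0,"ay":5.3,"az":0,"jaw":1},{"tx":0,"ty":0,"tz":0,"ax":0,"ay":5.3,"az":0,"jaw":1},{"tx":0,"ty":0,"tz":0,"ax":0,"ay":0,"az":0,"jaw":1},{"tx":0,"ty":0,"tz":0,"ax":0,"ay":0,"az":0,"jaw":1}]'
cat >> h.py <<'E'
np.set_printoptions(precision=4,suppress=True)
def toe():
    s=robot.get_state();R=s['orientation'];t=s['tool_pos']+R@np.array([-.195,0,-.0152])
    print("TCP",s['tool_pos'],"toe",t,"pitch",np.degrees(np.arcsin(R[2,0])),"yaw bar",np.degrees(np.arctan2(-R[1,0],-R[0,0])),"F",s['force'],"roll",np.degrees(np.arcsin(R[2,1])),"T",s["wrist_torque"]);return R,t
def go(target):
    R,t=toe();print("to go mm tool",R.T@(np.array(target)-t)*1000)
E
python3 -c "
from h import *
go([.605,.2415,.0083])"
```

```text
t: 7.77
tool_pos: [0.5212, -0.2742, 0.1764]
orientation: [[-0.542, -0.84, -0.006], [-0.84, 0.542, 0.002], [0.001, 0.006, -1.0]]
force: [-0.1, 0.7, -4.2]
opening: 0.271
gripper_force: 55.0
t: 8.27
tool_pos: [0.5214, -0.2742, 0.1765]
orientation: [[0.112, -0.994, -0.005], [-0.994, -0.112, 0.002], [-0.002, 0.005, -1.0]]
force: [0.2, -0.3, -3.6]
opening: 0.267
gripper_force: 55.0
t: 8.68
tool_pos: [0.5203, -0.2734, 0.1763]
orientation: [[0.106, -0.994, 0.023], [-0.956, -0.109, -0.272], [0.273, 0.007, -0.962]]
force: [0.5, -0.8, -3.6]
opening: 0.268
gripper_force: 55.0
TCP [ 0.5203 -0.2734  0.1763] toe [ 0.4992 -0.0828  0.1377] pitch 15.832084587393558 yaw bar 96.35081081918595 F [ 0.5068 -0.7974 -3.6147] roll 0.390800649636498 T [0.6936 0.1329 0.0033]
to go mm tool [-334.1155 -141.3134   38.7654]
```

```bash
python3 -m handwheel '[{"tx":0,"ty":0,"tz":0,"ax":-1.1,"ay":0,"az":3.3,"jaw":1},{"tx":0,"ty":0,"tz":0,"ax":-1.1,"ay":0,"az":3.2,"jaw":1},{"tx":0,"ty":-25,"tz":0,"ax":0,"ay":0,"az":0,"jaw":1},{"tx":0,"ty":-25,"tz":0,"ax":0,"ay":0,"az":0,"jaw":1},{"tx":-20,"ty":-20,"tz":0,"ax":0,"ay":0,"az":0,"jaw":1},{"tx":-20,"ty":-15,"tz":0,"ax":0,"ay":0,"az":0,"jaw":1},{"tx":0,"ty":0,"tz":0,"ax":0,"ay":0,"az":0,"jaw":1},{"tx":0,"ty":0,"tz":0,"ax":0,"ay":0,"az":0,"jaw":1}]';python3 -c "
from h import *
go([.605,.2415,.0083])"
```

```text
t: 9.35
tool_pos: [0.609, -0.2369, 0.1663]
orientation: [[-0.01, -1.0, -0.011], [-0.962, 0.012, -0.274], [0.274, 0.008, -0.962]]
force: [-0.9, -0.4, -4.6]
opening: 0.264
gripper_force: 55.0
TCP [ 0.609  -0.2369  0.1663] toe [ 0.6111 -0.0453  0.1274] pitch 15.913060492283607 yaw bar 89.41873588590377 F [-0.9074 -0.3676 -4.5519] roll 0.43492262035804446 T [0.7114 0.1246 0.0061]
to go mm tool [-308.3463    8.7312   36.0148]
```

```bash
python3 -m handwheel '[{"tx":-20,"ty":3,"tz":0,"ax":0,"ay":0,"az":0,"jaw":1},{"tx":-35,"ty":3,"tz":0,"ax":0,"ay":0,"az":0,"jaw":1},{"tx":-38,"ty":2.7,"tz":0,"ax":0,"ay":0,"az":0,"jaw":1},{"tx":-38,"ty":0,"tz":0,"ax":0,"ay":0,"az":0,"jaw":1},{"tx":-38,"ty":0,"tz":2,"ax":0,"ay":0,"az":0,"jaw":1},{"tx":-35,"ty":0,"tz":4,"ax":0,"ay":0,"az":0,"jaw":1},{"tx":-24,"ty":0,"tz":4,"ax":0,"ay":0,"az":0,"jaw":1},{"tx":-10,"ty":0,"tz":0,"ax":0,"ay":0,"az":0,"jaw":1}]';python3 -m handwheel '[{"tx":0,"ty":0,"tz":0,"ax":0,"ay":0,"az":0,"jaw":1},{"tx":0,"ty":0,"tz":0,"ax":0,"ay":0,"az":0,"jaw":1},{"tx":0,"ty":0,"tz":0,"ax":0,"ay":0,"az":0,"jaw":1}]';python3 - <<'E'
from h import *
R,t=toe();go([.605,.2415,.0083])
T=robot.read_camera("top");S=robot.read_camera("side");np.save("T2.npy",T)
print("pred toe px",proj("top",t),proj("side",t), "fulc", proj("side",[.607,.147,.034]))
a=cv2.resize(T[150:270,160:320],None,fx=2.5,fy=2.5,interpolation=cv2.INTER_CUBIC);b=cv2.resize(S[180:340,240:400],None,fx=2.5,fy=2.5,interpolation=cv2.INTER_CUBIC)
c=np.zeros((400,800,3),np.uint8);c[:300,:400]=a;c[:400,400:]=b;cv2.imwrite("pics/f1.png",c[:,:,::-1])
E
```

```text
t: 10.02
tool_pos: [0.6014, -0.0094, 0.0911]
orientation: [[-0.009, -1.0, -0.01], [-0.961, 0.011, -0.275], [0.275, 0.008, -0.961]]
force: [-0.3, -0.5, -4.3]
opening: 0.264
gripper_force: 55.0
t: 10.27
tool_pos: [0.6021, -0.0125, 0.0934]
orientation: [[-0.012, -1.0, -0.009], [-0.961, 0.014, -0.275], [0.276, 0.005, -0.961]]
force: [-0.7, 0.7, -3.4]
opening: 0.27
gripper_force: 55.0
TCP [ 0.6021 -0.0125  0.0934] toe [0.6046 0.1791 0.0543] pitch 15.993584910207788 yaw bar 89.27095390633745 F [-0.658   0.6977 -3.4292] roll 0.28146113893339986 T [0.7216 0.0601 0.0172]
TCP [ 0.6021 -0.0125  0.0934] toe [0.6046 0.1791 0.0543] pitch 15.993584910207788 yaw bar 89.27095390633745 F [-0.658   0.6977 -3.4292] roll 0.28146113893339986 T [0.7216 0.0601 0.0172]
to go mm tool [-72.632    0.2521  27.0429]
pred toe px [[228.8293 200.8642]] [[302.6255 261.5794]] fulc [[308.4526 256.7123]]
```

View pics/f1.png

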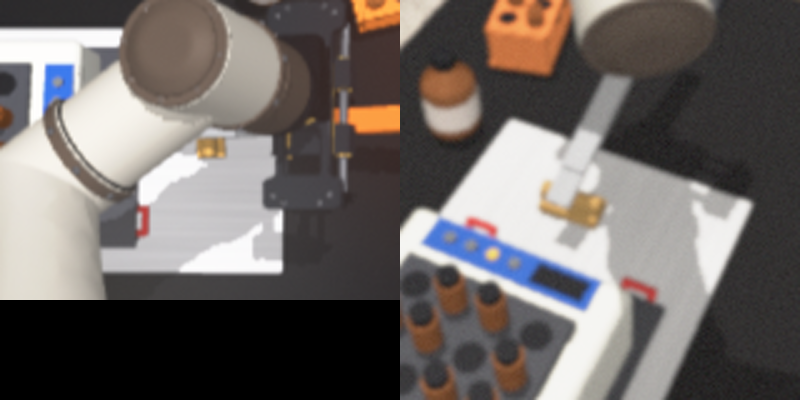

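The side view shows the toe tip at about (305,260) in full-frame pixels, above the brass block at about (309,260). My model predicts (302.6,261.6), so I'll measure the toe more precisely.

Run:
```python
from h import *
S=robot.read_camera("side");S2=robot.read_camera("side")
s=robot.get_state();R=s['orientation'];P=lambda x,y,z:proj("side",s['tool_pos']+R@np.array([x,y,z])/1000)[0]
for nm,x,z in(("tip top",-195,-20.2),("35 back top",-160,-20.2),("35 back shank",-160,-23.2),("100back",-95,-23.2)):
    print(nm,"left/right edges",P(x,12,z),P(x,-12,z))
print("bot",P(-195,12,-15.2),P(-195,-12,-15.2))
g=cv2.cvtColor(S,cv2.COLOR_RGB2GRAY)
b=cv2.resize(S[205:275,285:345],None,fx=8,fy=8,interpolation=cv2.INTER_CUBIC)
for nm,x,z in((0,-195,-20.2),(0,-160,-20.2),(0,-160,-23.2),(0,-110,-23.2),(1,-195,-15.2)):
    for y in(12,-12):
        p=(P(x,y,z)-[285,205])*8+3.5;cv2.circle(b,tuple(int(v) for v in p),3,(255,0,0) if not nm else (0,0,255),-1)
cv2.imwrite("pics/g1.png",b[:,:,::-1])
```

```text
tip top left/right edges [306.9403 262.569 ] [297.5993 259.0194]
35 back top left/right edges [313.5601 249.3006] [304.3258 245.9337]
35 back shank left/right edges [313.3453 248.7381] [304.0869 245.3667]
100back left/right edges [325.0673 225.2751] [316.0038 222.217 ]
bot [307.3339 263.4526] [298.0338 259.9118]
```

View pics/g1.png

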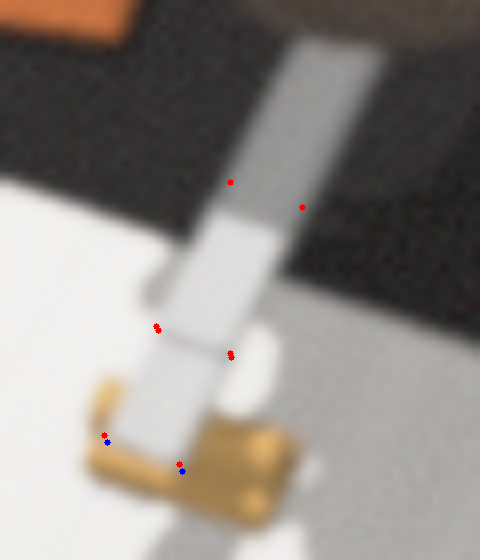

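The overlay agrees with the picture to about 0.5 px, roughly 1–2 mm, so the model is good. Now I'll lower the bar close over the crest and slide it in.

```bash
python3 -m handwheel '[{"tx":-2,"ty":0,"tz":10,"ax":0,"ay":0,"az":0,"jaw":1},{"tx":-5,"ty":0,"tz":9,"ax":0,"ay":0,"az":0,"jaw":1},{"tx":-8,"ty":0,"tz":5,"ax":0,"ay":0,"az":0,"jaw":1},{"tx":-8,"ty":0,"tz":2,"ax":0,"ay":0,"az":0,"jaw":1},{"tx":-8,"ty":0,"tz":0,"ax":0,"ay":0,"az":0,"jaw":1},{"tx":0,"ty":0,"tz":0,"ax":0,"ay":0,"az":0,"jaw":1},{"tx":0,"ty":0,"tz":0,"ax":0,"ay":0,"az":0,"jaw":1}]';python3 -c "
from h import *
go([.605,.2415,.0083])"
```

```text
t: 11.05
tool_pos: [0.6022, 0.0124, 0.0591]
orientation: [[-0.009, -1.0, -0.008], [-0.961, 0.011, -0.276], [0.276, 0.006, -0.961]]
force: [1.3, -0.0, -3.5]
opening: 0.265
gripper_force: 55.0
TCP [0.6022 0.0124 0.0591] toe [0.6041 0.2041 0.0199] pitch 16.019742032218637 yaw bar 89.47056090725731 F [ 1.2921 -0.003  -3.5406] roll 0.31701895331978275 T [0.7927 0.0231 0.0476]
to go mm tool [-39.2057  -0.6006   0.8396]
```

```bash
python3 -m handwheel '[{"tx":-6,"ty":0,"tz":0.5,"ax":0,"ay":0,"az":0,"jaw":1},{"tx":-7,"ty":0,"tz":0,"ax":0,"ay":0,"az":0,"jaw":1},{"tx":-7,"ty":0,"tz":0,"ax":0,"ay":0,"az":0,"jaw":1},{"tx":-5,"ty":0,"tz":0,"ax":0,"ay":0,"az":0,"jaw":1},{"tx":0,"ty":0,"tz":0,"ax":0,"ay":0,"az":0,"jaw":1},{"tx":0,"ty":0,"tz":0,"ax":0,"ay":0,"az":0,"jaw":1}]';python3 -c "
from h import *
go([.605,.2415,.0083])"
```

```text
t: 11.55
tool_pos: [0.6022, 0.0358, 0.0518]
orientation: [[-0.01, -1.0, -0.009], [-0.961, 0.012, -0.276], [0.276, 0.006, -0.961]]
force: [-0.9, -0.2, -3.6]
opening: 0.262
gripper_force: 55.0
TCP [0.6022 0.0358 0.0518] toe [0.6042 0.2274 0.0126] pitch 16.017925743276027 yaw bar 89.42044747803844 F [-0.8795 -0.2225 -3.5754] roll 0.32766930660950216 T [ 0.84    0.0947 -0.0607]
to go mm tool [-14.7739  -0.6585   0.208 ]
```

```bash
python3 -m handwheel '[{"tx":-5,"ty":0,"tz":0,"ax":0,"ay":0,"az":0,"jaw":1},{"tx":-5,"ty":0,"tz":0,"ax":0,"ay":0,"az":0,"jaw":1},{"tx":-4,"ty":0,"tz":0,"ax":0,"ay":0,"az":0,"jaw":1},{"tx":0,"ty":0,"tz":0,"ax":0,"ay":0,"az":0,"jaw":1},{"tx":0,"ty":0,"tz":0,"ax":0,"ay":0,"az":0,"jaw":1}]';python3 - <<'E'
from h import *
go([.605,.2415,.0083])
S=robot.read_camera("side");T=robot.read_camera("top")
a=cv2.resize(S[215:325,250:370],None,fx=5,fy=5,interpolation=cv2.INTER_CUBIC);cv2.imwrite("pics/i1.png",a[:,:,::-1])
E
```

```text
t: 11.97
tool_pos: [0.6023, 0.049, 0.0479]
orientation: [[-0.01, -1.0, -0.009], [-0.961, 0.012, -0.276], [0.276, 0.006, -0.961]]
force: [0.7, 0.6, -3.4]
opening: 0.266
gripper_force: 55.0
TCP [0.6023 0.049  0.0479] toe [0.6044 0.2406 0.0087] pitch 16.019618688304373 yaw bar 89.4071993087999 F [ 0.7287  0.6152 -3.3651] roll 0.3286225076815111 T [ 0.7963  0.0597 -0.0451]
to go mm tool [-0.9357 -0.5865  0.131 ]
```

View pics/i1.png

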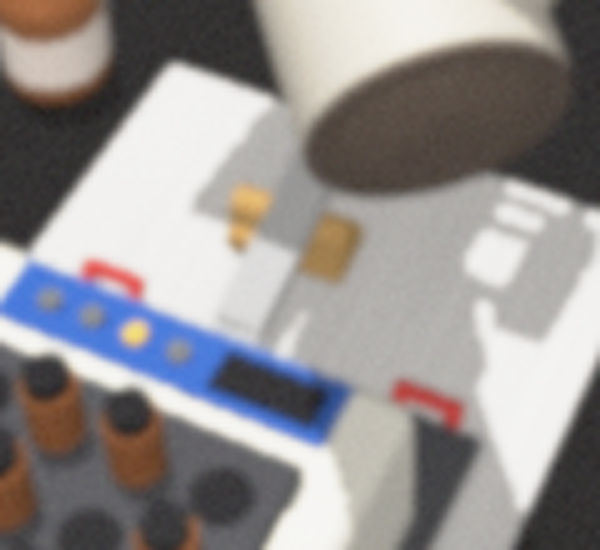

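The casing hides the toe under the lip. There is no unexpected force so far. Next I'll press the bar onto the fulcrum.

```bash
python3 -m handwheel '[{"tx":-3,"ty":0,"tz":0,"ax":0,"ay":0,"az":0,"jaw":1},{"tx":0,"ty":0,"tz":0.8,"ax":0,"ay":0,"az":0,"jaw":1},{"tx":0,"ty":0,"tz":0.8,"ax":0,"ay":0,"az":0,"jaw":1},{"tx":0,"ty":0,"tz":0,"ax":0,"ay":0,"az":0,"jaw":1}]' 60;python3 -c "
from h import *
toe()";python3 -m handwheel '[{"tx":0,"ty":0,"tz":0.8,"ax":0,"ay":0,"az":0,"jaw":1},{"tx":0,"ty":0,"tz":0.5,"ax":0,"ay":-0.5,"az":0,"jaw":1},{"tx":0,"ty":0,"tz":0.8,"ax":0,"ay":-0.5,"az":0,"jaw":1},{"tx":0,"ty":0,"tz":0,"ax":0,"ay":0,"az":0,"jaw":1}]';python3 -c "
from h import *
toe()"
```

```text
t: 12.4
tool_pos: [0.6026, 0.0513, 0.0457]
orientation: [[-0.01, -1.0, -0.008], [-0.961, 0.012, -0.275], [0.276, 0.005, -0.961]]
force: [-0.4, 0.7, -1.9]
opening: 0.263
gripper_force: 60.0
TCP [0.6026 0.0513 0.0457] toe [0.6047 0.243  0.0066] pitch 15.994905774141193 yaw bar 89.3803678019506 F [-0.3675  0.7108 -1.8852] roll 0.28965626173998 T [ 1.0302  0.0746 -0.0579]
t: 12.73
tool_pos: [0.6025, 0.0506, 0.0438]
orientation: [[-0.011, -1.0, -0.008], [-0.966, 0.013, -0.258], [0.258, 0.005, -0.966]]
force: [0.7, 0.7, -2.9]
opening: 0.262
gripper_force: 60.0
TCP [0.6025 0.0506 0.0438] toe [0.6048 0.2429 0.0081] pitch 14.949250689181838 yaw bar 89.33497750579161 F [ 0.7438  0.6778 -2.9192] roll 0.28245132912834975 T [1.1485 0.0971 0.0564]
```

```bash
python3 -m handwheel '[{"tx":-0.2,"ty":0,"tz":1.8,"ax":0,"ay":-0.8,"az":0,"jaw":1},{"tx":-0.2,"ty":0,"tz":1.8,"ax":0,"ay":-0.8,"az":0,"jaw":1},{"tx":-0.2,"ty":0,"tz":1.8,"ax":0,"ay":-0.8,"az":0,"jaw":1},{"tx":-0.2,"ty":0,"tz":1.8,"ax":0,"ay":-0.8,"az":0,"jaw":1},{"tx":0,"ty":0,"tz":0,"ax":0,"ay":0,"az":0,"jaw":1}]';python3 -c "
from h import *
toe()"
```

```text
t: 13.15
tool_pos: [0.603, 0.0503, 0.0381]
orientation: [[-0.011, -1.0, -0.006], [-0.979, 0.012, -0.202], [0.202, 0.003, -0.979]]
force: [-4.1, 4.7, 5.1]
opening: 0.267
gripper_force: 60.0
TCP [0.603  0.0503 0.0381] toe [0.6053 0.2444 0.0135] pitch 11.681102161486958 yaw bar 89.35349031372756 F [-4.06    4.7021  5.1125] roll 0.183804459240052 T [ 1.5066  1.1376 -0.0729]
```

```bash
python3 -m handwheel '[{"tx":-0.2,"ty":0,"tz":1.8,"ax":0,"ay":-1,"az":0,"jaw":1},{"tx":-0.2,"ty":0,"tz":1.8,"ax":0,"ay":-1,"az":0,"jaw":1},{"tx":-0.2,"ty":0,"tz":1.8,"ax":0,"ay":-1,"az":0,"jaw":1},{"tx":-0.2,"ty":0,"tz":1.8,"ax":0,"ay":-1,"az":0,"jaw":1},{"tx":0,"ty":0,"tz":0,"ax":0,"ay":0,"az":0,"jaw":1}]';python3 -c "
from h import *
toe()"
```

```text
t: 13.57
tool_pos: [0.6033, 0.0501, 0.0313]
orientation: [[-0.011, -1.0, -0.004], [-0.991, 0.012, -0.133], [0.133, 0.002, -0.991]]
force: [-3.6, 5.7, 7.0]
opening: 0.266
gripper_force: 60.0
TCP [0.6033 0.0501 0.0313] toe [0.6056 0.2454 0.0204] pitch 7.643350630496099 yaw bar 89.34367849942355 F [-3.5572  5.7251  7.0206] roll 0.1346413734454626 T [1.7268 1.3317 0.0344]
```

```bash
python3 -m handwheel '[{"tx":-0.2,"ty":0,"tz":1.8,"ax":0,"ay":-1,"az":0,"jaw":1},{"tx":-0.2,"ty":0,"tz":1.8,"ax":0,"ay":-1,"az":0,"jaw":1},{"tx":-0.2,"ty":0,"tz":1.8,"ax":0,"ay":-1,"az":0,"jaw":1},{"tx":-0.2,"ty":0,"tz":1.8,"ax":0,"ay":-1,"az":0,"jaw":1},{"tx":0,"ty":0,"tz":0,"ax":0,"ay":0,"az":0,"jaw":1}]';python3 - <<'E'
from h import *
toe()
T=robot.read_camera("top");S=robot.read_camera("side");np.save("S3.npy",S)
S0=np.load("side0.npy")
for n,im in(("0",S0),("now",S)):
    for b in((262,262,282,280),(322,285,350,305)):
        m=mask(im,(0,120,80),(6,255,255),b)|mask(im,(174,120,80),(180,255,255),b);ys,xs=np.nonzero(m);print(n,len(xs),xs.mean() if len(xs) else 0,ys.mean() if len(ys) else 0,ys.min() if len(ys) else 0,ys.max() if len(ys) else 0)
E
```

```text
t: 13.98
tool_pos: [0.6035, 0.0506, 0.0246]
orientation: [[-0.011, -1.0, -0.002], [-0.998, 0.011, -0.063], [0.063, 0.002, -0.998]]
force: [-3.4, 7.6, 9.2]
opening: 0.265
gripper_force: 60.1
TCP [0.6035 0.0506 0.0246] toe [0.6058 0.2461 0.0274] pitch 3.618663970967711 yaw bar 89.35562007427974 F [-3.3817  7.6359  9.2035] roll 0.09289835838158372 T [2.1242 1.5132 0.1786]
0 21 272.0952380952381 269.5238095238095 268 272
0 28 335.67857142857144 294.89285714285717 292 299
now 0 0 0 0 0
now 0 0 0 0 0
```

```bash
python3 -m handwheel '[{"tx":-0.1,"ty":0,"tz":1.4,"ax":0,"ay":-0.8,"az":0,"jaw":1},{"tx":-0.1,"ty":0,"tz":1.4,"ax":0,"ay":-0.7,"az":0,"jaw":1},{"tx":0,"ty":0,"tz":0,"ax":0,"ay":0,"az":0,"jaw":1}]';python3 -c "
from h import *
toe()"; python3 -m handwheel '[{"tx":0,"ty":0,"tz":0.9,"ax":0,"ay":-0.5,"az":0,"jaw":1},{"tx":0,"ty":0,"tz":0,"ax":0,"ay":0,"az":0,"jaw":1},{"tx":0,"ty":0,"tz":0,"ax":0,"ay":0,"az":0,"jaw":1}]';python3 -c "
from h import *
toe()"
```

```text
t: 14.33
tool_pos: [0.6038, 0.0509, 0.0225]
orientation: [[-0.01, -1.0, -0.001], [-0.999, 0.01, -0.037], [0.037, 0.001, -0.999]]
force: [-5.8, 7.5, 12.8]
opening: 0.267
gripper_force: 60.1
TCP [0.6038 0.0509 0.0225] toe [0.6058 0.2463 0.0305] pitch 2.138458770842731 yaw bar 89.41083629090008 F [-5.8459  7.4947 12.7569] roll 0.05927975413433326 T [2.2241 1.8028 0.2566]
t: 14.58
tool_pos: [0.6039, 0.051, 0.0218]
orientation: [[-0.01, -1.0, -0.001], [-1.0, 0.01, -0.029], [0.029, 0.001, -1.0]]
force: [-5.2, 8.3, 13.1]
opening: 0.266
gripper_force: 60.1
TCP [0.6039 0.051  0.0218] toe [0.6058 0.2463 0.0313] pitch 1.6730301417717717 yaw bar 89.44670555692785 F [-5.1947  8.3025 13.0832] roll 0.04669014516766655 T [2.1601 1.7034 0.2608]
```

```bash
python3 -m handwheel '[{"tx":0,"ty":0,"tz":0.9,"ax":0,"ay":-0.5,"az":0,"jaw":1},{"tx":0,"ty":0,"tz":0.9,"ax":0,"ay":-0.5,"az":0,"jaw":1},{"tx":0,"ty":0,"tz":0,"ax":0,"ay":0,"az":0,"jaw":1},{"tx":0,"ty":0,"tz":0,"ax":0,"ay":0,"az":0,"jaw":1}]';python3 - <<'E'
from h import *
toe()
for n in("side","top"):
    im=robot.read_camera(n);np.save(n+"4.npy",im)
    for lab,i in(("before",np.load(n+"0.npy")),("now",im)):
        h=cv2.cvtColor(i,cv2.COLOR_RGB2HSV);m=(((h[:,:,0]<5)|(h[:,:,0]>174))&(h[:,:,1]>140)&(h[:,:,2]>50)).astype(np.uint8)
        for b in(((258,255,290,285),(318,280,360,310)) if n=="side" else ((205,165,230,195),(205,225,230,250))):
            k=m[b[1]:b[3],b[0]:b[2]];ys,xs=np.nonzero(k);print(n,lab,len(xs),[b[0]+xs.mean(),b[1]+ys.mean()] if len(xs) else 0)
E
```

```text
t: 14.92
tool_pos: [0.604, 0.0512, 0.0203]
orientation: [[-0.009, -1.0, -0.001], [-1.0, 0.009, -0.011], [0.011, 0.0, -1.0]]
force: [-5.4, 8.9, 14.9]
opening: 0.263
gripper_force: 60.1
TCP [0.604  0.0512 0.0203] toe [0.6058 0.2464 0.0333] pitch 0.6569036904186772 yaw bar 89.46453551841437 F [-5.4258  8.879  14.9191] roll 0.02380916954151144 T [2.4745 1.803  0.354 ]
side before 11 [np.float64(271.8181818181818), np.float64(269.6363636363636)]
side before 12 [np.float64(335.75), np.float64(294.75)]
side now 0 0
side now 0 0
top before 27 [np.float64(219.03703703703704), np.float64(179.37037037037038)]
top before 26 [np.float64(217.1153846153846), np.float64(237.96153846153845)]
top now 0 0
top now 0 0
```

Run:
```python
from h import *
S0=np.load("side0.npy");S=np.load("side4.npy")
for b in((240,260,340,320),):
    c=[]
    for i in(S0,S):
        m=mask(i,(105,150,80),(125,255,255),b);ys,xs=np.nonzero(m);c.append(np.array([xs.mean(),ys.mean()]));print(len(xs),c[-1])
p=ray("side",[c[0]],.112)[0];print(p)
for off in(.195,.215):
  piv=np.array([p[0],.2215+off,.008])
  for rise in(14,16,18,20,22):
    f=rise/1000/off;d=p-piv
    # lift front (-y side): rotate about x axis by -f
    q=piv+np.array([0,d[1]*np.cos(f)+d[2]*np.sin(f),-d[1]*np.sin(f)+d[2]*np.cos(f)])
    print(off,rise,f,(proj("side",q)-proj("side",p))[0],"obs",c[1]-c[0])
```

```text
344 [278.9884 283.7733]
358 [276.5615 283.3352]
[0.5982 0.286  0.112 ]
0.195 14 0.07179487179487179 [-2.4604  0.3408] obs [-2.4269 -0.4381]
0.195 16 0.08205128205128205 [-2.8293  0.425 ] obs [-2.4269 -0.4381]
0.195 18 0.0923076923076923 [-3.2025  0.5183] obs [-2.4269 -0.4381]
0.195 20 0.10256410256410256 [-3.5801  0.6207] obs [-2.4269 -0.4381]
0.195 22 0.11282051282051281 [-3.9619  0.7322] obs [-2.4269 -0.4381]
0.215 14 0.06511627906976744 [-2.3009 -0.0824] obs [-2.4269 -0.4381]
0.215 16 0.07441860465116279 [-2.6464 -0.063 ] obs [-2.4269 -0.4381]
0.215 18 0.08372093023255814 [-2.996  -0.0356] obs [-2.4269 -0.4381]
0.215 20 0.09302325581395349 [-3.3499 -0.0003] obs [-2.4269 -0.4381]
0.215 22 0.10232558139534884 [-3.7079  0.0431] obs [-2.4269 -0.4381]
```

```bash
python3 -m handwheel '[{"tx":0,"ty":0,"tz":0.9,"ax":0,"ay":-0.5,"az":0,"jaw":1},{"tx":0,"ty":0,"tz":0.9,"ax":0,"ay":-0.5,"az":0,"jaw":1},{"tx":0,"ty":0,"tz":0,"ax":0,"ay":0,"az":0,"jaw":1},{"tx":0,"ty":0,"tz":0,"ax":0,"ay":0,"az":0,"jaw":1}]';cat > tilt.py <<'E'
from h import *
toe()
S0=np.load("side0.npy");S=[robot.read_camera("side") for _ in range(4)];b=(200,255,360,395)
def c(i):
    m=mask(i,(105,150,80),(125,255,255),(240,260,340,320));ys,xs=np.nonzero(m);return np.array([xs.mean(),ys.mean()])
print("blue",np.mean([c(i) for i in S],0)-c(S0))
g=lambda i:cv2.cvtColor(i,cv2.COLOR_RGB2GRAY)[290:345,225:290].astype(np.float32)
print("phase vials",cv2.phaseCorrelate(g(S0),np.mean([g(i) for i in S],0).astype(np.float32),cv2.createHanningWindow((65,55),cv2.CV_32F)))
p=ray("side",[(255,315)],.125)[0]
piv=np.array([p[0],.2215+.228,.008])
for q0 in(p,np.array([.598,.286,.112])):
  for r in(14,16,18,20,22):
    f=r/228;d=q0-piv;q=piv+np.array([0,d[1]*np.cos(f)+d[2]*np.sin(f),-d[1]*np.sin(f)+d[2]*np.cos(f)]);print(r,(proj("side",q)-proj("side",q0))[0])
E
python3 tilt.py
```

```text
t: 15.35
tool_pos: [0.6042, 0.0515, 0.0188]
orientation: [[-0.009, -1.0, 0.0], [-1.0, 0.009, 0.006], [-0.006, -0.0, -1.0]]
force: [-6.2, 9.1, 15.5]
opening: 0.264
gripper_force: 60.2
TCP [0.6042 0.0515 0.0188] toe [0.606  0.2464 0.0353] pitch -0.3595156515236406 yaw bar 89.48769933797098 F [-6.2487  9.0656 15.4617] roll -0.012437740946335252 T [2.7299 1.8922 0.4075]
blue [-2.6292 -0.4933]
phase vials ((-3.678295741090416, 3.597187627312117), 0.717858867292051)
14 [-2.593   1.9819]
16 [-2.9725  2.2903]
18 [-3.3542  2.6051]
20 [-3.738   2.9263]
22 [-4.124   3.2538]
14 [-2.392  -0.3893]
16 [-2.7245 -0.406 ]
18 [-3.061  -0.4153]
20 [-3.4016 -0.4172]
22 [-3.7464 -0.4117]
```

Run:
```python
from h import *
T=robot.read_camera("top");S=robot.read_camera("side")
for n,i in(("T0",np.load("top0.npy")),("T",T)):
    d=i[:,:,0].astype(int)-i[:,:,1];
    for b in((205,165,232,195),(205,225,232,250)):
        k=d[b[1]:b[3],b[0]:b[2]];print(n,k.max(),(k>40).sum(),np.unravel_index(k.argmax(),k.shape))
a=cv2.resize(T[150:270,180:290],None,fx=3.6,fy=3.6,interpolation=cv2.INTER_CUBIC);b=cv2.resize(S[235:335,235:355],None,fx=3.3,fy=4,interpolation=cv2.INTER_CUBIC)
c=np.zeros((432,796,3),np.uint8);c[:,:396]=a;c[:400,400:]=b;cv2.imwrite("pics/j1.png",c[:,:,::-1])
```

```text
T0 166 50 (np.int64(10), np.int64(14))
T0 153 54 (np.int64(9), np.int64(12))
T 52 2 (np.int64(9), np.int64(10))
T 60 7 (np.int64(8), np.int64(8))
```

View pics/j1.png

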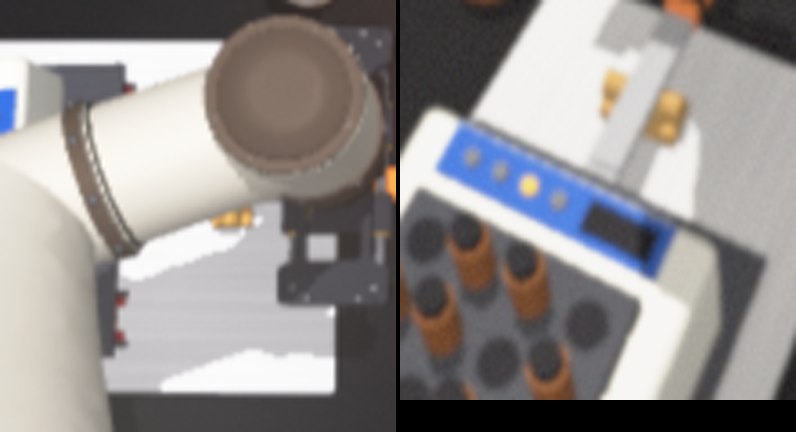

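The top crop shows the lip at crop column 122, with only small dark red tips at (128,88), (120,300) and (120,338), so the legs are now mostly under the edge. To test whether they carry the load, I'll lower the bar slowly.

```bash
python3 - <<'E'
from h import *
i=np.load("top4.npy");d=i[:,:,0].astype(int)-i[:,:,1]
for b in((205,165,232,195),(205,225,232,250)):
    k=d[b[1]:b[3],b[0]:b[2]];print(k.max(),(k>40).sum(),(k>25).sum())
E
python3 -m handwheel '[{"tx":0,"ty":0,"tz":-0.9,"ax":0,"ay":0.5,"az":0,"jaw":1},{"tx":0,"ty":0,"tz":-0.9,"ax":0,"ay":0.5,"az":0,"jaw":1},{"tx":0,"ty":0,"tz":0,"ax":0,"ay":0,"az":0,"jaw":1}]' >/dev/null;python3 -c "
from h import *
toe()";python3 -m handwheel '[{"tx":0,"ty":0,"tz":-0.9,"ax":0,"ay":0.5,"az":0,"jaw":1},{"tx":0,"ty":0,"tz":-0.9,"ax":0,"ay":0.5,"az":0,"jaw":1},{"tx":0,"ty":0,"tz":0,"ax":0,"ay":0,"az":0,"jaw":1}]'>/dev/null;python3 tilt.py | head -3
```

```text
40 0 4
59 5 13
TCP [0.6042 0.0511 0.0203] toe [0.6058 0.2463 0.033 ] pitch 0.7162298329837028 yaw bar 89.52418916202026 F [-4.6155  6.5988 14.5807] roll 0.0007321200058035075 T [1.974  1.4794 0.3309]
TCP [0.604  0.0507 0.0207] toe [0.6058 0.246  0.03  ] pitch 1.7205285785414637 yaw bar 89.47615284334906 F [-1.5023  4.8093  7.7205] roll 0.043672453957306095 T [1.5913 0.6828 0.3258]
blue [-2.0345 -0.3717]
phase vials ((-3.2526490082154, 3.2110760034767125), 0.7503138802669667)
```

```bash
python3 -m handwheel '[{"tx":0,"ty":0,"tz":-1,"ax":0,"ay":0.5,"az":0,"jaw":1},{"tx":0,"ty":0,"tz":-1,"ax":0,"ay":0.5,"az":0,"jaw":1},{"tx":0,"ty":0,"tz":0,"ax":0,"ay":0,"az":0,"jaw":1}]'>/dev/null;python3 tilt.py | head -3;python3 -m handwheel '[{"tx":0,"ty":0,"tz":-1,"ax":0,"ay":0.5,"az":0,"jaw":1},{"tx":0,"ty":0,"tz":-1,"ax":0,"ay":0.5,"az":0,"jaw":1},{"tx":0,"ty":0,"tz":0,"ax":0,"ay":0,"az":0,"jaw":1}]'>/dev/null;python3 tilt.py | head -3
```

```text
TCP [0.6028 0.0498 0.021 ] toe [0.6051 0.2453 0.0267] pitch 2.778014801549536 yaw bar 89.33168827666354 F [-0.9726  3.8758  3.6267] roll 0.21560617072788552 T [1.3469 0.3397 0.009 ]
blue [-2.326  -0.4469]
phase vials ((-2.932101353759151, 3.276653654574119), 0.7128007045498601)
TCP [0.6024 0.0491 0.0223] toe [0.6048 0.2446 0.0243] pitch 3.8686434505728364 yaw bar 89.32056933034033 F [0.4678 1.1573 0.511 ] roll 0.3006034388543469 T [ 0.7434 -0.1959 -0.0734]
blue [-2.5783 -0.551 ]
phase vials ((-3.6731844583466255, 3.1668612485298233), 0.7481086589671947)
```

The legs carry the heater: bar force and moment have fallen to near their free values while the heater stays up. Now I'll ease the toe down and pull the bar out.

```bash
python3 -m handwheel '[{"tx":0,"ty":0,"tz":-2,"ax":0,"ay":1,"az":0,"jaw":1},{"tx":0.2,"ty":0,"tz":-2,"ax":0,"ay":1,"az":0,"jaw":1},{"tx":0.2,"ty":0,"tz":-2,"ax":0,"ay":1,"az":0,"jaw":1},{"tx":0.2,"ty":0,"tz":-2,"ax":0,"ay":1,"az":0,"jaw":1},{"tx":0,"ty":0,"tz":-0.5,"ax":0,"ay":0,"az":0,"jaw":1},{"tx":0,"ty":0,"tz":0,"ax":0,"ay":0,"az":0,"jaw":1}]'>/dev/null;python3 tilt.py | head -3
```

```text
TCP [0.6017 0.0497 0.0306] toe [0.6039 0.245  0.019 ] pitch 7.846421393165103 yaw bar 89.37933701835328 F [ 0.7954 -0.4312 -1.0515] roll 0.3771720767183798 T [ 0.4415 -0.1764 -0.0529]
blue [-2.3786 -0.5132]
phase vials ((-3.7820966375477596, 3.095097214284305), 0.719103193724597)
```

```bash
python3 -m handwheel '[{"tx":0,"ty":0,"tz":-1.5,"ax":0,"ay":0,"az":0,"jaw":1},{"tx":0,"ty":0,"tz":-1.5,"ax":0,"ay":0,"az":0,"jaw":1},{"tx":3,"ty":0,"tz":0,"ax":0,"ay":0,"az":0,"jaw":1},{"tx":7,"ty":0,"tz":0,"ax":0,"ay":0,"az":0,"jaw":1},{"tx":10,"ty":0,"tz":0,"ax":0,"ay":0,"az":0,"jaw":1},{"tx":10,"ty":0,"tz":0,"ax":0,"ay":0,"az":0,"jaw":1},{"tx":10,"ty":0,"tz":0,"ax":0,"ay":0,"az":0,"jaw":1}]' | grep force;python3 tilt.py | head -3; python3 -m handwheel '[{"tx":12,"ty":0,"tz":-2,"ax":0,"ay":0,"az":0,"jaw":1},{"tx":15,"ty":0,"tz":-5,"ax":0,"ay":0,"az":0,"jaw":1},{"tx":20,"ty":0,"tz":-15,"ax":0,"ay":0,"az":0,"jaw":1},{"tx":25,"ty":0,"tz":-20,"ax":0,"ay":0,"az":0,"jaw":1},{"tx":30,"ty":0,"tz":-25,"ax":0,"ay":0,"az":0,"jaw":1},{"tx":30,"ty":0,"tz":-25,"ax":0,"ay":0,"az":0,"jaw":1},{"tx":30,"ty":0,"tz":-20,"ax":0,"ay":0,"az":0,"jaw":1},{"tx":20,"ty":0,"tz":-10,"ax":0,"ay":0,"az":0,"jaw":1}]' | grep force;python3 tilt.py|head -3
```

```text
force: [-0.3, 0.5, -4.1]
gripper_force: 60.0
TCP [0.6013 0.0088 0.0391] toe [0.6038 0.2041 0.0276] pitch 7.83654106104131 yaw bar 89.30574865096818 F [-0.314   0.454  -4.0678] roll 0.3746009563442063 T [ 0.4166  0.0371 -0.0112]
blue [-2.637  -0.5632]
phase vials ((-3.1774957192114854, 3.1475725974685638), 0.7635850972599454)
force: [1.4, 0.1, -2.7]
gripper_force: 60.0
TCP [ 0.6014 -0.1565  0.1894] toe [0.604  0.0388 0.1778] pitch 7.864228578120389 yaw bar 89.23433488072585 F [ 1.388   0.0592 -2.7286] roll -0.01789131900405539 T [ 0.3397 -0.1298  0.0154]
blue [-2.709  -0.6844]
phase vials ((-3.8248853145507624, 3.021180558916935), 0.6700655389715124)
```

```bash
python3 -m handwheel '[{"tx":0,"ty":0,"tz":0,"ax":0,"ay":-4,"az":0,"jaw":1},{"tx":0,"ty":0,"tz":0,"ax":0,"ay":-3.8,"az":0,"jaw":1},{"tx":0,"ty":0,"tz":0,"ax":0,"ay":0,"az":6.9,"jaw":1},{"tx":0,"ty":0,"tz":0,"ax":0,"ay":0,"az":6.9,"jaw":1},{"tx":0,"ty":0,"tz":0,"ax":0,"ay":0,"az":6.9,"jaw":1},{"tx":0,"ty":0,"tz":0,"ax":0,"ay":0,"az":6.9,"jaw":1},{"tx":0,"ty":0,"tz":0,"ax":0,"ay":0,"az":6.9,"jaw":1},{"tx":0,"ty":0,"tz":0,"ax":0,"ay":0,"az":6.9,"jaw":1}]' | grep force;python3 -m handwheel '[{"tx":0,"ty":0,"tz":0,"ax":0,"ay":0,"az":6.9,"jaw":1},{"tx":0,"ty":0,"tz":0,"ax":0,"ay":0,"az":6.9,"jaw":1},{"tx":0,"ty":0,"tz":0,"ax":0,"ay":0,"az":6.9,"jaw":1},{"tx":0,"ty":0,"tz":0,"ax":0,"ay":0,"az":6.9,"jaw":1},{"tx":0,"ty":0,"tz":0,"ax":0,"ay":0,"az":6.9,"jaw":1},{"tx":0,"ty":0,"tz":0,"ax":0,"ay":0,"az":6.9,"jaw":1},{"tx":0,"ty":0,"tz":0,"ax":0,"ay":0,"az":0,"jaw":1},{"tx":0,"ty":0,"tz":0,"ax":0,"ay":0,"az":0,"jaw":1}]' | grep force; python3 -c "
from h import *
R,t=toe();s=robot.get_state();print(R.T@(np.array([.5228,-.2746,.0125])-s['tool_pos'])*1000)"
```

```text
force: [0.5, -0.2, -4.6]
gripper_force: 60.0
force: [0.1, -0.2, -4.2]
gripper_force: 60.0
TCP [ 0.5997 -0.1526  0.1834] toe [ 0.7935 -0.1297  0.1969] pitch 0.5012468713008787 yaw bar 6.734239256349015 F [ 0.126  -0.1933 -4.1748] roll 0.06676726529103842 T [-0.0482  0.0995  0.0652]
[  89.1976 -112.376   171.5769]
```

```bash
python3 -m handwheel '[{"tx":12,"ty":-15,"tz":0,"ax":0,"ay":-0.5,"az":0.4,"jaw":1},{"tx":20,"ty":-25,"tz":0,"ax":0,"ay":0,"az":0,"jaw":1},{"tx":20,"ty":-25,"tz":0,"ax":0,"ay":0,"az":0,"jaw":1},{"tx":20,"ty":-25,"tz":10,"ax":0,"ay":0,"az":0,"jaw":1},{"tx":17,"ty":-22,"tz":25,"ax":0,"ay":0,"az":0,"jaw":1},{"tx":0,"ty":0,"tz":30,"ax":0,"ay":0,"az":0,"jaw":1},{"tx":0,"ty":0,"tz":25,"ax":0,"ay":0,"az":0,"jaw":1},{"tx":0,"ty":0,"tz":15,"ax":0,"ay":0,"az":0,"jaw":1}]' | grep force;python3 -m handwheel '[{"tx":0,"ty":0,"tz":5,"ax":0,"ay":0,"az":0,"jaw":1},{"tx":0,"ty":0,"tz":0,"ax":0,"ay":0,"az":0,"jaw":1},{"tx":0,"ty":0,"tz":0,"ax":0,"ay":0,"az":0,"jaw":1}]' | grep force
python3 - <<'E'
from h import *
R,t=toe();s=robot.get_state();print(R.T@(np.array([.5228,-.2746,.0125])-s['tool_pos'])*1000)
S=robot.read_camera("side");b=S[120:240,320:460]
b=cv2.resize(b,None,fx=5,fy=5,interpolation=cv2.INTER_CUBIC)
for x,y,z in((-195,12,-20.2),(-195,-12,-20.2),(-40,12,-29.2),(-40,-12,-29.2),(105,12,-29.2),(105,-12,-29.2),(105,-12,-9.2)):
    p=proj("side",s['tool_pos']+R@np.array([x,y,z])/1000)[0];cv2.circle(b,tuple(int(v) for v in (p-[320,120])*5+2),3,(0,255,0),-1)
cv2.imwrite("pics/k1.png",b[:,:,::-1])
E
```

```text
force: [-0.6, 1.0, -5.3]
gripper_force: 60.0
force: [0.3, 0.2, -3.5]
gripper_force: 60.0
TCP [ 0.5252 -0.2743  0.0753] toe [ 0.719  -0.2532  0.0912] pitch -0.2204786902335892 yaw bar 6.21535227579977 F [ 0.2906  0.1686 -3.4777] roll -0.026275211203715607 T [-0.0285  0.1218  0.0014]
[ 2.6509 -0.0457 62.749 ]
```

View pics/k1.png

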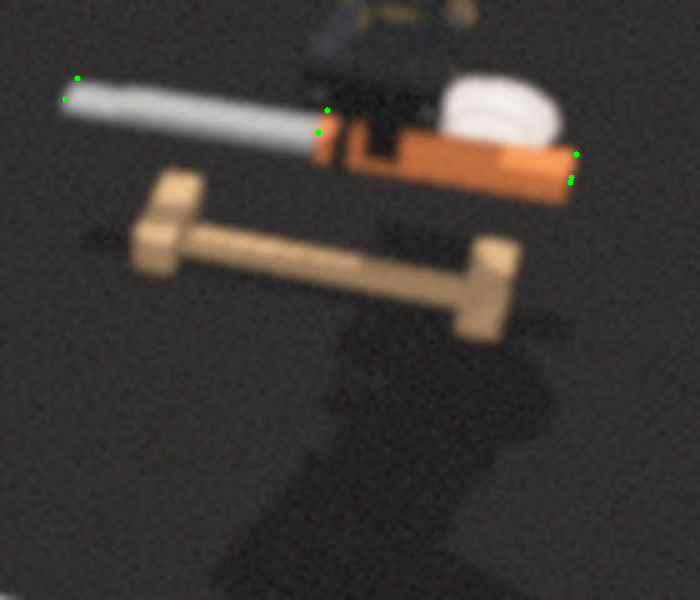

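The bar matches the model to under 1 px and sits above the rest, whose blocks are at crop (170,220) and (487,290). I'll lower it.

```bash
python3 -m handwheel '[{"tx":2.6,"ty":0,"tz":15,"ax":0,"ay":0,"az":0,"jaw":1},{"tx":0,"ty":0,"tz":18,"ax":0,"ay":0,"az":0,"jaw":1},{"tx":0,"ty":0,"tz":12,"ax":0,"ay":0,"az":0,"jaw":1},{"tx":0,"ty":0,"tz":8,"ax":0,"ay":0,"az":0,"jaw":1},{"tx":0,"ty":0,"tz":4,"ax":0,"ay":0,"az":0,"jaw":1},{"tx":0,"ty":0,"tz":2,"ax":0,"ay":0,"az":0,"jaw":1},{"tx":0,"ty":0,"tz":0,"ax":0,"ay":0,"az":0,"jaw":1},{"tx":0,"ty":0,"tz":0,"ax":0,"ay":0,"az":0,"jaw":1}]' >/dev/null; python3 -c "
from h import *
toe()"; python3 -m handwheel '[{"tx":0,"ty":0,"tz":1,"ax":0,"ay":0,"az":0,"jaw":1},{"tx":0,"ty":0,"tz":1,"ax":0,"ay":0,"az":0,"jaw":1},{"tx":0,"ty":0,"tz":1,"ax":0,"ay":0,"az":0,"jaw":1},{"tx":0,"ty":0,"tz":0,"ax":0,"ay":0,"az":0,"jaw":1},{"tx":0,"ty":0,"tz":0,"ax":0,"ay":0,"az":0,"jaw":1}]' >/dev/null; python3 -c "
from h import *
toe()"
```

```text
TCP [ 0.5229 -0.2747  0.0166] toe [ 0.7167 -0.2539  0.0327] pitch -0.27844691756620793 yaw bar 6.1159653315168665 F [-0.0673 -0.0874 -3.2527] roll -0.02560373552016165 T [-0.0159  0.1239 -0.0158]
TCP [ 0.5221 -0.2745  0.0127] toe [ 0.7159 -0.2538  0.0285] pitch -0.18716476365279355 yaw bar 6.0898767276952634 F [-1.1173  0.614  -3.2772] roll 0.018167113156172483 T [-0.0115  0.1869  0.0107]
```

Starting to touch. One more millimetre, then I'll open the fingers and retreat.

```bash
python3 -m handwheel '[{"tx":0,"ty":0,"tz":1,"ax":0,"ay":0,"az":0,"jaw":1},{"tx":0,"ty":0,"tz":0.5,"ax":0,"ay":0,"az":0,"jaw":1},{"tx":0,"ty":0,"tz":0,"ax":0,"ay":0,"az":0,"jaw":1},{"tx":0,"ty":0,"tz":0,"ax":0,"ay":0,"az":0,"jaw":0.3},{"tx":0,"ty":0,"tz":0,"ax":0,"ay":0,"az":0,"jaw":-0.2},{"tx":0,"ty":0,"tz":0,"ax":0,"ay":0,"az":0,"jaw":-0.3},{"tx":0,"ty":0,"tz":0,"ax":0,"ay":0,"az":0,"jaw":-0.3},{"tx":0,"ty":0,"tz":0,"ax":0,"ay":0,"az":0,"jaw":-0.3}]' ; python3 -m handwheel '[{"tx":0,"ty":0,"tz":0,"ax":0,"ay":0,"az":0,"jaw":-0.3},{"tx":0,"ty":0,"tz":0,"ax":0,"ay":0,"az":0,"jaw":-0.3},{"tx":0,"ty":0,"tz":0,"ax":0,"ay":0,"az":0,"jaw":-0.3},{"tx":0,"ty":0,"tz":-5,"ax":0,"ay":0,"az":0,"jaw":-0.3},{"tx":0,"ty":0,"tz":-15,"ax":0,"ay":0,"az":0,"jaw":-0.3},{"tx":0,"ty":0,"tz":-25,"ax":0,"ay":0,"az":0,"jaw":-0.3},{"tx":0,"ty":0,"tz":-30,"ax":0,"ay":0,"az":0,"jaw":-0.3},{"tx":0,"ty":0,"tz":-30,"ax":0,"ay":0,"az":0,"jaw":-0.3}]'; python3 -m handwheel '[{"tx":0,"ty":0,"tz":-30,"ax":0,"ay":0,"az":0,"jaw":-0.3},{"tx":0,"ty":0,"tz":-20,"ax":0,"ay":0,"az":0,"jaw":-0.3},{"tx":0,"ty":0,"tz":0,"ax":0,"ay":0,"az":0,"jaw":-0.3},{"tx":0,"ty":0,"tz":0,"ax":0,"ay":0,"az":0,"jaw":-0.3},{"tx":0,"ty":0,"tz":0,"ax":0,"ay":0,"az":0,"jaw":-0.3},{"tx":0,"ty":0,"tz":0,"ax":0,"ay":0,"az":0,"jaw":-0.3}]'|grep tool
python3 - <<'E'
from h import *
import subprocess
for n,b in(("side0",0),):
    S0=np.load("side0.npy");S=robot.read_camera("side")
    for i in(S0,S):
        m=mask(i,(5,150,100),(20,255,255),(380,150,440,190));print(rect(m))
E
python3 tilt.py|head -3
```

```text
t: 23.65
tool_pos: [0.5225, -0.2746, 0.0116]
orientation: [[-0.994, -0.106, 0.004], [-0.106, 0.994, 0.0], [-0.004, -0.0, -1.0]]
force: [1.0, 0.8, 0.4]
opening: 0.558
gripper_force: 0.0
t: 24.32
tool_pos: [0.5212, -0.2744, 0.1172]
orientation: [[-0.994, -0.106, 0.002], [-0.106, 0.994, 0.001], [-0.002, 0.001, -1.0]]
force: [1.1, -0.0, 0.8]
opening: 0.645
gripper_force: 0.0
tool_pos: [0.5206, -0.2742, 0.1647]
(((407.05767822265625, 168.21153259277344), (48.4406852722168, 10.590271949768066), 11.309932708740234), 459)
(((407.01995849609375, 168.63999938964844), (48.388511657714844, 10.733126640319824), 10.30484676361084), 446)
TCP [ 0.5207 -0.2743  0.1647] toe [ 0.7146 -0.2537  0.1799] pitch -0.021959777992278356 yaw bar 6.080609037980013 F [-0.1796  0.13    0.028 ] roll 0.08771655345391884 T [-0.0093 -0.0559 -0.0092]
blue [-2.7964 -0.7042]
phase vials ((-3.734187561202326, 3.2607773863042198), 0.7051311391371268)
```

The bar is back on its rest, matching its starting image to within a pixel. The heater is still raised, and the robot is clear.

```bash
python3 -c "
from workcell import robot
print(robot.hand_in())"
```

```text
the job is handed in; nothing more can be done
None
```

I handed the job in at about 25 s: the camera shows the heater still raised and force readings say the red legs carry it, and the bar is back on its wooden rest; the first grasp missed and was redone, and the judge's result was not shown.

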